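# Drive home a brake caliper's bore cap with a flat driver

### The arm

A 6-joint arm with a two-finger parallel gripper is mounted at the origin on a cart in front of the work surface, level with it; the furniture and walls round the work are solid. World frame = base frame: x ahead of the robot, y to its left, z up, the work surface at z = 0. Lengths are in m, angles in degrees, forces in N, time in s.
With the tool pointing down it reaches from about 0.25 to 0.725 m from the base axis. Payload 9.7 kg.
Tool frame: the origin (TCP) lies on the centre line of the jaws, within the pads' length; the fingertips stand 19 mm ahead of it and the grasp point (between the pads) is the TCP; z points along the fingers, y is the direction in which the jaws open and shut (so a half turn about z gives the same grasp; the last joint's range is limited). The gripper opens to 85 mm and grips with 20 to 120 N. Pads are 22 mm wide; open, the fingers measure 114 mm over their backs; the gripper's body (76 mm by 85 mm) begins 54 mm behind the grasp point. The pads swing forward as they close: fully open they stand 13 mm farther back than shut.
Start: joints at [-66.119, 4.979, 10.078, 95.1, 0, 90], TCP at [0.223, -0.503, 0.25] pointing down, gripper open.
Joint ranges: [-179.16, 179.16], [-48.56, 103.87], [-65.8, 70.77], [-126.05, 130.52], [-82.76, 87.17], [-180, 180]. Speed limits (degrees/s): [127.2, 127.2, 147.25, 180, 180, 180].

### API

Orientations are given as [roll, pitch, yaw] about the fixed x, y, z axes, in that order (R = Rz(yaw) Ry(pitch) Rx(roll)).
In Python, from workcell import bot gives the robot as it stands.
- The arm moves only by the tool servo_tool, never from a script. Its argument "motion" is a list that holds one entry, the list of rows, each a list of 6 numbers: the shift along the tool's x, y, z in mm, then the turn, a rotation vector about the tool's x, y, z in rad. A call has 1 to 5 rows; each row shifts and turns the commanded pose from where the row before left it, along the tool's axes as they then stand; what a row does not reach is not made up. A row lasts 1/10 s, in which the tool goes at most 50 mm and 8.59 degrees, less where a joint would pass 70% of its speed; a pose out of reach is approached as far as the arm can. A call is refused whole if a number of a shift passes 50 or a number of a turn 0.15, either way. A call with a gripper value outside its range is refused whole. "gripper" is the finger opening in mm, from 0 to 85.4, set as the call begins (left out, the last holds). The fingers move at their own pace and stop on an object; "newtons" is the grip in N (left out, the last holds). Time passes only in rows, so rows that do not move let the fingers close. It gives the time, the measured TCP pose, the force and the opening at its end, in the units of the state.
- bot.get_obs(): the state, without advancing time (a new reading comes with each control period).
- bot.camera(name): name is "scene" or "top" or "wrist"; returns a dict with "color" (420x560x3 uint8, red, green, blue), "fx", "fy", "cx", "cy" (pixels), "R" (3x3) and "t" (3): a world point X has camera coordinates R X + t. Camera axes: x right, y down, z forward; pixel columns grow to the right and rows downward; lengths in m; the calibration is good to about 2 mm. A picture is of the moment at which its call begins. There is no depth.
- bot.job_done(): hands the job in, once; it reports no verdict.
Trained networks look in a picture, given as the dict that the camera call returned (one of the last four; its "shot" number tells which), for a name from the list of things; names that differ only in an ending like _2 or _b are one class to them, and where a whole thing is asked for, a point or a joint stands for the part that bears it (a point fixed in the world has none). Each returns a list of dicts, best first, with "confidence" (0 to 1); they miss things now and then, are a little off and sometimes report something else, mostly with a low value. They report only what shows in the picture. A call takes as long as a camera call. They do not tell look-alikes from the thing itself.
- bot.look_for(picture, label): "rect" ([left, top, width, height] in pixels, round what is visible of it).
The state is a dict: "time": time; "q": joint angles; "qd": joint speeds; "joint_efforts": joint torques, N m; "ee_pos": TCP position; "tcp_rot": TCP orientation; "wrist_force": force on the tool from outside, world axes, zero at the start; "torque": the same for the moment, N m; "opening": finger opening in m.
Only numpy, scipy, OpenCV 4.12 (cv2) and the standard library are available. Lean on these libraries where they do the work, as an engineer would, in place of code of your own. Each camera call takes 0.05 s, during which the arm holds its last target.

### The job

Take the big flat screwdriver from the tool stand, set its blade on the slotted cap in the brake caliper's bore and turn it lightly until the blade drops into the slot, then screw the cap clockwise until it comes up against its stop, without pressing hard or forcing it. Put the screwdriver back upright in the hole it came from, and do not knock over the bottle behind the work.

Things in the scene. Friction and masses are not known exactly. Their poses are not given: they have to be found in the camera images.
- driver_grip (a point): Big flat screwdriver (black handle, steel collar) upright in the stand; 170 mm long, 0.12-0.19 kg. On its axis, mid-handle: 135 mm above the blade's end, 35 mm below the handle's top. z up the axis, x along the blade's width. Handle six-sided, 28 mm across flats, from 22 mm above to 35 mm below this point; flats face +y, -y and every 60 degrees. Grip it with 60 N or more so that it does not slip
- driver_tip (a point): Middle of that screwdriver's blade end, 135 mm below driver_grip on its axis, same axes. Blade 14 mm wide (x), 2.5 mm thick (y), flat for 14 mm, then widening into a round shank 10 mm thick. The underside of the collar (27 mm across) is 80 mm above the blade's end and rests on the stand's board
- stand_hole (a point): Centre of the screwdriver's hole, at the top face of the fixed wooden tool stand (66 x 190 mm, 90 mm high). Hole 20 mm across, bevelled, through a 14 mm board, hollow below; with the collar on the board the blade ends 10 mm above the bench. z up, y along the stand; two small blue-handled tools stand fixed in it 92 and 126 mm away along +y, reaching 182 mm above the bench
- cap_face (a point): Middle of the upper face of the slotted cap (22 mm across) in the upright bore of a dark brake caliper bolted to a fixed bracket; 69.5 mm above the bench, 2.5 mm below the bore's rim. Slot straight across the whole cap: 4.6 mm wide, 5.5 mm deep, its edges bevelled to 7 mm at the top. The axes are the caliper's (z up): the slot may lie in any direction, which is not measured
- bore_cap (a joint): Angle the cap is screwed in, rad: grows clockwise seen from above; starts between 0 and 0.45; hard stop at 1.25, where it is home. It says nothing of the slot's direction. The thread drags with about 0.1 N m, the cap stays where it is left and does not sink noticeably
- bottle_mid (a point): Round bottle behind the work, 54 mm across and 136 mm high, standing loose on the bench; this point is on its axis, 68 mm above the bench
There are look-alikes about, which are no part of the job. Of the things that look like the part that bears bottle_mid, take the one that is farthest from the robot's base at the start.

How it is judged:
By the outcome, as a careful person would: the job done as asked, in the order asked, and still so for the second after the job is handed in, with the robot touching nothing.
It also fails if it takes over 72 s, if anything falls off the work surface, if the arm or the gripper's body presses on something with over 40 N, if the wrist force passes 120 N, or if a joint passes its speed limit or range.

## Working session

There is one attempt and no reset: what is moved stays moved. The work goes in short steps, Python scripts to look and compute and a tool call to move; the robot and the scene stay as the last step left them, time stands still between calls to the robot, and variables do not carry over. Pictures are saved under pics/ and viewed, and the job is handed in when it is done.

Besides the shell and the picture viewer there is one more tool, called after "Emit:" as a command line: name --argument value ..., lists and objects as JSON in quotes. servo_tool: Moves the arm, as the interface text tells. Its arguments: {"type":"object","properties":{"motion":{"type":"array","items":{"type":"array","items":{"type":"array","items":{"type":"number"}}}},"gripper":{"type":"number"},"newtons":{"type":"number"}},"required":["motion"]}

```bash
mkdir -p pics; ls; cat > h.py <<'E'
import numpy as np, cv2
from workcell import bot
def save(p,n,scale=None,crop=None):
    im=p["color"][:,:,::-1].copy()
    if crop: im=im[crop[1]:crop[3],crop[0]:crop[2]]
    if scale: im=cv2.resize(im,None,fx=scale,fy=scale,interpolation=cv2.INTER_CUBIC)
    cv2.imwrite("pics/"+n,im)
def ray(p,u,v):
    R=np.array(p["R"]);t=np.array(p["t"])
    d=R.T@np.array([(u-p["cx"])/p["fx"],(v-p["cy"])/p["fy"],1.0]);return -R.T@t,d
def atz(p,u,v,z):
    c,d=ray(p,u,v);return c+d*(z-c[2])/d[2]
def proj(p,X):
    c=np.array(p["R"])@np.array(X)+np.array(p["t"]);return np.array([p["fx"]*c[0]/c[2]+p["cx"],p["fy"]*c[1]/c[2]+p["cy"]])
E
python3 - <<'E'
from h import *
np.set_printoptions(precision=4,suppress=True)
print(bot.get_obs())
for n in ["scene","top","wrist"]:
    p=bot.camera(n); save(p,n+"0.png",1.4)
    c,d=ray(p,p["cx"],p["cy"]);print(n,p["fx"],p["cx"],p["cy"],c,d)
    for l in ["driver_grip","driver_tip","stand_hole","cap_face","bore_cap","bottle_mid"]:
        try: r=bot.look_for(p,l)
        except Exception as e: r=e
        print(n,l,r)
E
```

```text
pics
{'time': 0.0, 'q': array([-66.1188,   5.0114,  10.033 ,  95.1002,   0.0006,  90.0001]), 'qd': array([ 0.0584, -0.0043, -0.0653, -0.036 , -0.0488,  0.015 ]), 'joint_efforts': array([  0.0019, -52.0391,  46.4796,   0.0164,   0.0002,  -0.    ]), 'ee_pos': array([ 0.2226, -0.5027,  0.2496]), 'tcp_rot': array([-179.9214,   -0.0006,   23.8811]), 'wrist_force': array([-0.2027,  0.692 ,  0.5975]), 'torque': array([ 0.0477, -0.0483, -0.0001]), 'opening': 0.08528253454689327}
scene 487.5770801751609 282.02983125541476 204.42429032976813 [0.053  0.5627 0.8367] [ 0.5051 -0.5109 -0.6956]
scene driver_grip [{'rect': [389.2, 145.7, 18.2, 57.0], 'confidence': 0.91}]
scene driver_tip [{'rect': [389.2, 147.1, 19.2, 55.8], 'confidence': 0.88}, {'rect': [221.5, 158.6, 25.5, 48.6], 'confidence': 0.35}]
scene stand_hole [{'rect': [334.7, 123.7, 80.7, 94.8], 'confidence': 0.86}]
scene cap_face [{'rect': [209.7, 250.8, 87.7, 77.3], 'confidence': 0.93}]
scene bore_cap [{'rect': [252.0, 270.8, 10.5, 5.8], 'confidence': 0.38}]
scene bottle_mid [{'rect': [222.4, 158.8, 24.5, 48.8], 'confidence': 0.89}, {'r
[... 254 characters left out ...]
, 196.7, 55.3, 109.7], 'confidence': 0.68}]
top driver_tip [{'rect': [404.2, 268.4, 22.9, 17.9], 'confidence': 0.87}]
top stand_hole [{'rect': [374.2, 197.1, 52.1, 108.2], 'confidence': 0.93}]
top cap_face [{'rect': [157.5, 222.4, 68.0, 72.7], 'confidence': 0.55}]
top bore_cap []
top bottle_mid [{'rect': [204.8, 171.9, 29.2, 36.1], 'confidence': 0.9}, {'rect': [252.5, 126.8, 28.2, 38.0], 'confidence': 0.79}, {'rect': [402.6, 267.1, 23.7, 19.9], 'confidence': 0.28}]
wrist 308.26484332532686 281.6961035347985 209.75939294435133 [ 0.2968 -0.4692  0.3729] [-0.2857 -0.1268 -0.9499]
wrist driver_grip []
wrist driver_tip []
wrist stand_hole []
wrist cap_face []
wrist bore_cap []
wrist bottle_mid []
```

View pics/scene0.png

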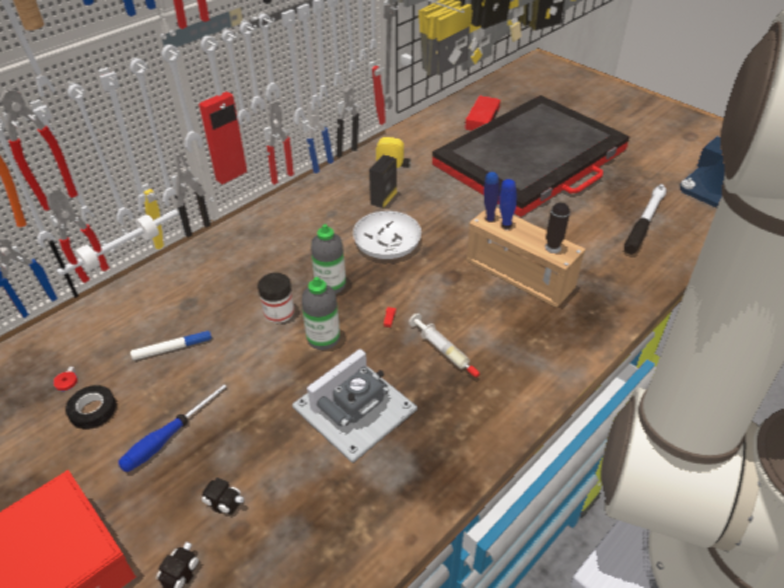

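View pics/top0.png

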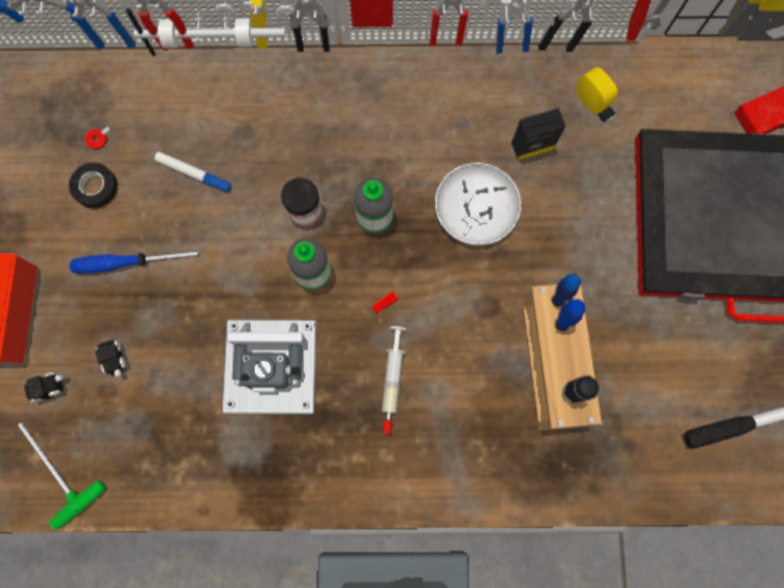

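```bash
python3 - <<'E'
from h import *
np.set_printoptions(precision=4,suppress=True)
p=bot.camera("scene"); save(p,"scene1.png",5,(370,110,430,220)); save(p,"scene1b.png",6,(200,240,310,335))
p=bot.camera("top"); save(p,"top1.png",6,(360,190,440,310-22)); save(p,"top1b.png",6,(150,215,235,300))
E
```

```text
(no output)
```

View pics/scene1.png

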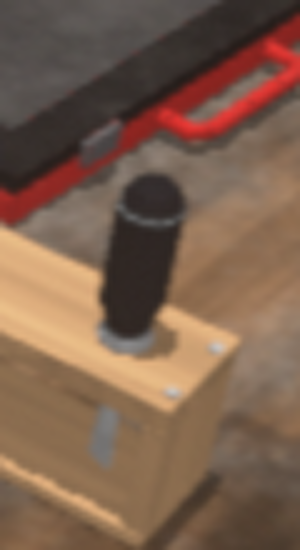

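View pics/scene1b.png

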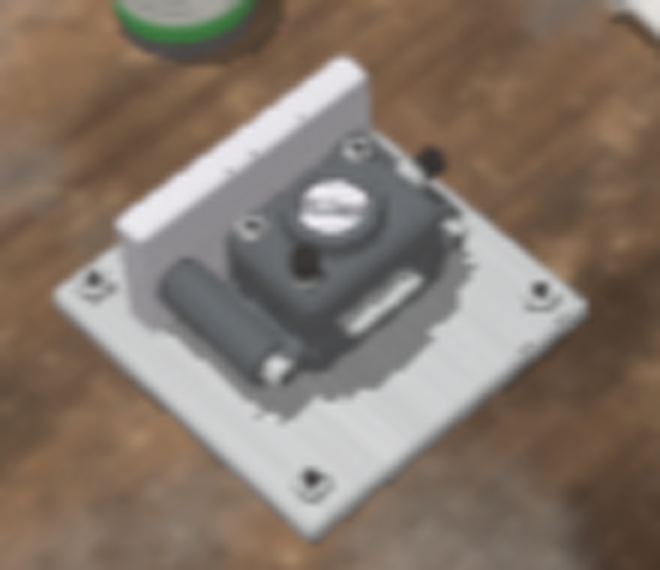

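View pics/top1.png

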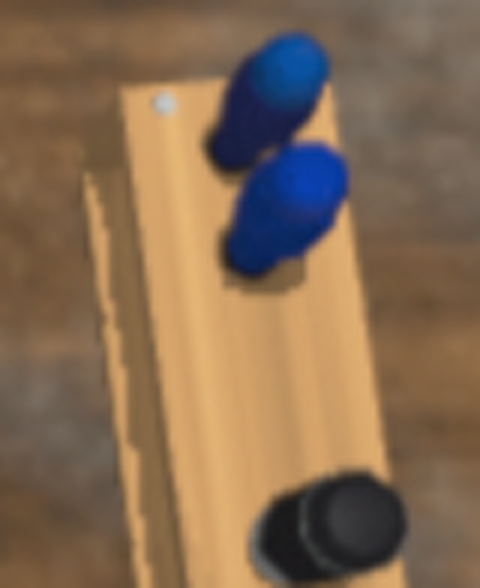

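View pics/top1b.png

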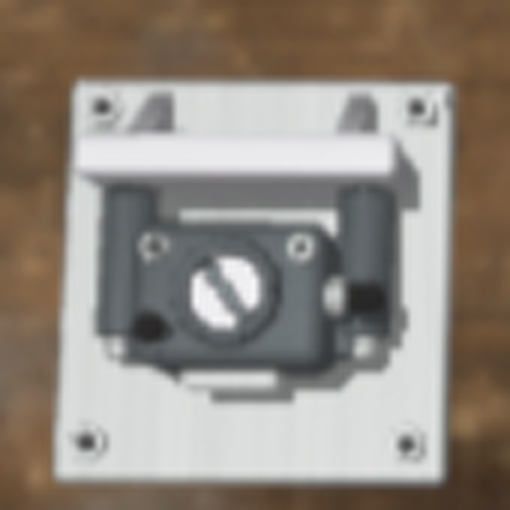

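```bash
python3 - <<'E'
from h import *
np.set_printoptions(precision=4,suppress=True)
s=bot.camera("scene");p=bot.camera("top")
def tri(a,b):
    (c1,d1),(c2,d2)=a,b
    A=np.stack([d1,-d2],1);k=np.linalg.lstsq(A,c2-c1,rcond=None)[0]
    x1=c1+k[0]*d1;x2=c2+k[1]*d2;return (x1+x2)/2,np.linalg.norm(x1-x2)
t=lambda x,y:(360+x/6,190+y/6)
print("drv top tri",tri(ray(p,*t(362,518)),ray(s,370+153/5,110+195/5)))
print("drv top z.18",atz(p,*t(364,518),.178),atz(s,370+153/5,110+195/5,.175))
print("collar bottom", atz(s,370+126/5,110+338/5,.093), atz(p,*t(290,545),.092))
for c in [(122,88),(330,80),(187,588),(397,588)]: print("stand",atz(p,*t(*c),.09))
b=lambda x,y:(150+x/6,215+y/6)
print("cap",atz(p,*b(227,291),.0695),atz(s,200+333/6,240+207/6,.0695))
for c in [(205,262),(246,317),(80,85),(452,88),(58,478),(440,480)]: print(atz(p,*b(*c),.0695 if c[0] in(205,246) else .008))
print("cap scene slot",atz(s,200+305/6,240+199/6,.0695),atz(s,200+362/6,240+213/6,.0695))
for r in ([204.8,171.9],[252.5,126.8]): pass
for (u,v) in [(219,178),(267,135)]: print("bottle cap",atz(p,u,v,.134))
E
```

```text
drv top tri (array([ 0.4729, -0.2369,  0.1702]), np.float64(0.0012356295988457154))
drv top z.18 [ 0.4727 -0.2351  0.178 ] [ 0.4693 -0.2314  0.175 ]
collar bottom [ 0.4676 -0.2308  0.093 ] [ 0.4723 -0.2342  0.092 ]
stand [ 0.6169 -0.1906  0.09  ]
stand [ 0.6188 -0.2566  0.09  ]
stand [ 0.4597 -0.2024  0.09  ]
stand [ 0.4591 -0.2666  0.09  ]
cap [0.511  0.1762 0.0695] [0.5085 0.1774 0.0695]
[0.5202 0.1834 0.0695]
[0.5027 0.17   0.0695]
[0.5886 0.2381 0.008 ]
[0.5863 0.1117 0.008 ]
[0.4568 0.2407 0.008 ]
[0.4548 0.1143 0.008 ]
cap scene slot [0.5175 0.1816 0.0695] [0.4999 0.1724 0.0695]
bottle cap [0.6605 0.1122 0.134 ]
bottle cap [0.7431 0.0233 0.134 ]
```

Emit:
servo_tool --motion '[[[34, -14.5, -2, 0, 0, 0], [34, -14.5, -2, 0, 0, 0], [34, -14.5, -2, 0, 0, 0], [34, -14.5, -2, 0, 0, 0], [34, -14.5, -2, 0, 0, 0]]]'

```text
time: 1.75
ee_pos: [0.3495, -0.3666, 0.2605]
tcp_rot: [180.0, -0.0, 23.9]
wrist_force: [0.5, -1.1, -0.2]
opening: 0.0856
```

Emit:
servo_tool --motion '[[[34, -14.5, -2, 0, 0, 0], [34, -14.5, -2, 0, 0, 0], [34, -14.5, -2, 0, 0, 0], [34, -14.5, -2, 0, 0, 0], [30, -14, -2, 0, 0, 0]]]'

```text
time: 2.25
ee_pos: [0.4724, -0.2333, 0.2704]
tcp_rot: [180.0, -0.0, 23.9]
wrist_force: [-0.0, -0.8, 0.1]
opening: 0.0854
```

Emit:
servo_tool --motion '[[[0, 0, 0, 0, 0, 0.12], [0, 0, 0, 0, 0, 0.12], [0, 0, 0, 0, 0, 0.11], [0, 0, 0, 0, 0, 0], [0, 0, 0, 0, 0, 0]]]'

```text
time: 2.75
ee_pos: [0.4714, -0.2348, 0.2703]
tcp_rot: [180.0, -0.0, 4.0]
wrist_force: [0.5, -0.6, -0.5]
opening: 0.0858
```

```bash
python3 - <<'E'
from h import *
np.set_printoptions(precision=4,suppress=True)
o=bot.get_obs();print(o["time"],o["q"],o["ee_pos"],o["tcp_rot"],o["wrist_force"],o["torque"])
w=bot.camera("wrist");save(w,"w1.png",1.4);print(w["R"],ray(w,0,0)[0])
for X in [(.472,-.234,.178),(.472,-.234,.145),(.472,-.234,.09)]: print(proj(w,X))
print(bot.look_for(w,"driver_grip"))
E
```

```text
2.75 [-26.4769   2.2381   9.4379  97.1956  -0.0001 149.5157] [ 0.4714 -0.2348  0.2703] [179.9977  -0.0036   4.0074] [ 0.5408 -0.6352 -0.4665] [ 0.0487 -0.0548 -0.0343]
[[ 0.0693 -0.9976  0.0004]
 [-0.9477 -0.0657  0.3124]
 [-0.3116 -0.022  -0.95  ]] [ 0.5522 -0.2279  0.3929]
[282.2492 222.246 ]
[282.1664 208.5526]
[282.0653 191.8278]
[{'rect': [264.6, 179.7, 38.8, 51.4], 'confidence': 0.85}]
```

View pics/w1.png

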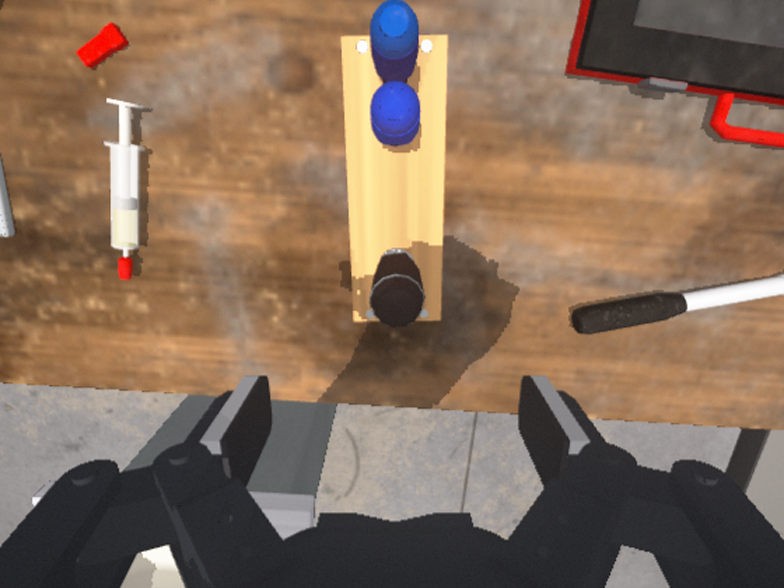

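```bash
python3 - <<'E'
from h import *
w=bot.camera("wrist")
im=w["color"][:,:,::-1][165:245,245:320].astype(float)
im=np.clip((im/255)**.5*255,0,255).astype(np.uint8)
cv2.imwrite("pics/w2.png",cv2.resize(im,None,fx=7,fy=7,interpolation=cv2.INTER_NEAREST))
E
```

```text
(no output)
```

View pics/w2.png

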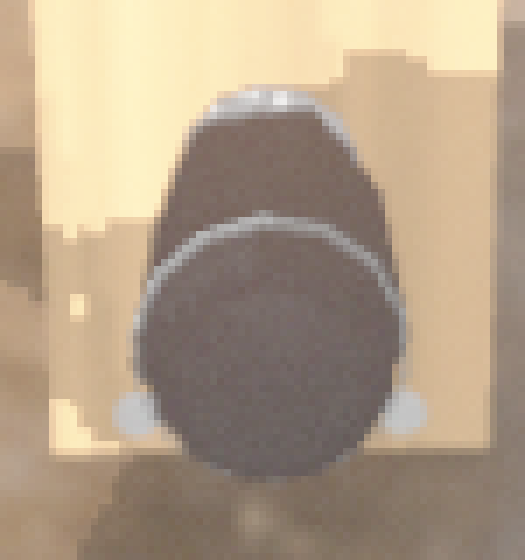

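Emit:
servo_tool --motion '[[[0, 0, 0, 0, 0, -0.14], [0, 0, 0, 0, 0, -0.14], [0, 0, 0, 0, 0, -0.14], [0, 0, 0, 0, 0, -0.14], [0, 0, 0, 0, 0, -0.14]]]'

```text
time: 3.4
ee_pos: [0.4713, -0.2348, 0.2703]
tcp_rot: [180.0, -0.0, 44.3]
wrist_force: [-0.8, 0.3, 0.7]
opening: 0.0851
```

Emit:
servo_tool --motion '[[[0, 0, 0, 0, 0, -0.14], [0, 0, 0, 0, 0, -0.14], [0, 0, 0, 0, 0, -0.14], [0, 0, 0, 0, 0, -0.14], [0, 0, 0, 0, 0, -0.14]]]'

```text
time: 3.9
ee_pos: [0.4713, -0.2348, 0.2703]
tcp_rot: [-180.0, -0.0, 84.4]
wrist_force: [-0.8, 0.6, 0.1]
opening: 0.0854
```

Emit:
servo_tool --motion '[[[0, 0, 0, 0, 0, -0.12], [0, 0, 0, 0, 0, -0.12], [0, 0, 0, 0, 0, 0], [0, 0, 0, 0, 0, 0]]]'

```text
time: 4.3
ee_pos: [0.4714, -0.2348, 0.2703]
tcp_rot: [180.0, 0.0, 97.6]
wrist_force: [-0.7, -0.4, 1.1]
opening: 0.0854
```

```bash
python3 - <<'E'
from h import *
np.set_printoptions(precision=4,suppress=True)
o=bot.get_obs();print(o["time"],o["q"],o["ee_pos"],o["tcp_rot"])
w=bot.camera("wrist");save(w,"w3.png",1.4);print(w["R"],ray(w,0,0)[0])
for X in [(.472,-.234,.178),(.472,-.234,.145),(.472,-.234,.09)]: print(proj(w,X))
r=bot.look_for(w,"driver_grip")[0]["rect"];print(r)
x0,y0=int(r[0])-20,int(r[1])-15
im=w["color"][:,:,::-1][y0:y0+80,x0:x0+80].astype(float)
im=np.clip((im/255)**.5*255,0,255).astype(np.uint8)
cv2.imwrite("pics/w4.png",cv2.resize(im,None,fx=7,fy=7,interpolation=cv2.INTER_NEAREST));print(x0,y0)
E
```

```text
4.3 [-26.4794   2.2378   9.4362  97.1982   0.0002  55.8934] [ 0.4714 -0.2348  0.2703] [179.9997   0.      97.6272]
[[ 0.9912  0.1321  0.0003]
 [ 0.1253 -0.9414  0.3131]
 [ 0.0416 -0.3103 -0.9497]] [ 0.4615 -0.154   0.3929]
[281.46   222.3239]
[281.4768 208.597 ]
[281.4973 191.8287]
[264.2, 181.0, 39.1, 56.5]
244 166
```

View pics/w4.png

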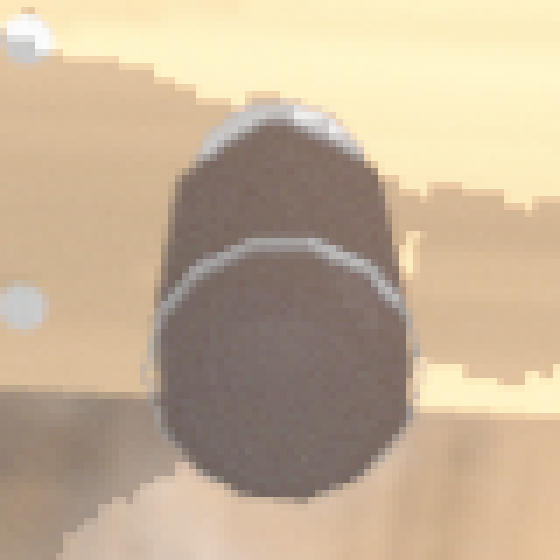

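View pics/w3.png

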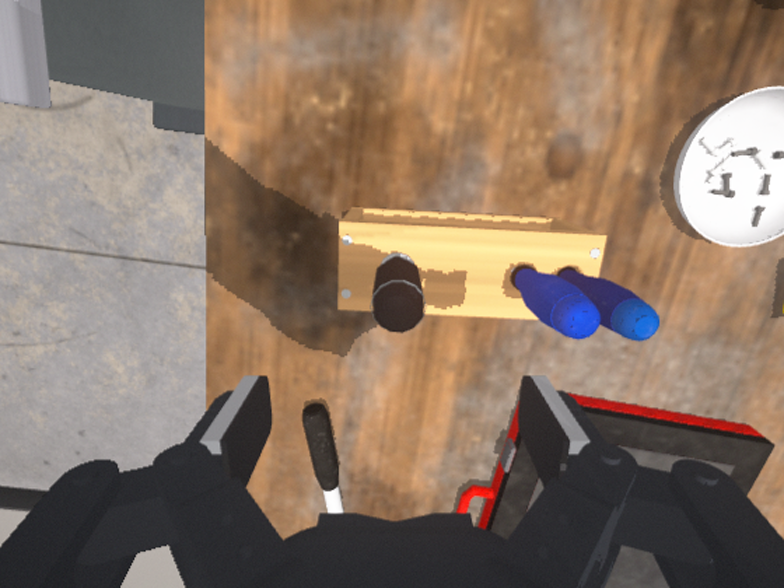

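Emit:
servo_tool --motion '[[[-1, 2.5, 25, 0, 0, 0], [0, 0, 25, 0, 0, 0], [0, 0, 25, 0, 0, 0], [0, 0, 25, 0, 0, 0], [0, 0, 25, 0, 0, 0]]]'

```text
time: 4.9
ee_pos: [0.4739, -0.2353, 0.1443]
tcp_rot: [180.0, 0.0, 97.7]
wrist_force: [1.3, -0.4, 0.1]
opening: 0.0852
```

Emit:
servo_tool --motion '[[[0, 0, 0, 0, 0, 0], [0, 0, 0, 0, 0, 0], [0, 0, 0, 0, 0, 0], [0, 0, 0, 0, 0, 0], [0, 0, 0, 0, 0, 0]]]' --gripper 30 --newtons 80

```text
time: 5.4
ee_pos: [0.4743, -0.2356, 0.1463]
tcp_rot: [179.9, 0.1, 97.8]
wrist_force: [0.2, -0.4, 1.3]
opening: 0.0303
```

Emit:
servo_tool --motion '[[[0, 0, 0, 0, 0, 0], [0, 0, 0, 0, 0, 0], [0, 0, 0, 0, 0, 0]]]'

```text
time: 5.7
ee_pos: [0.474, -0.2354, 0.1453]
tcp_rot: [180.0, -0.0, 97.8]
wrist_force: [0.3, -0.3, -0.9]
opening: 0.0301
```

Emit:
servo_tool --motion '[[[0, 0, 0, 0, 0, 0], [0, 0, 0, 0, 0, 0], [0, 0, 0, 0, 0, 0], [0, 0, 0, 0, 0, 0], [0, 0, 0, 0, 0, 0]]]' --gripper 0 --newtons 90

```text
time: 6.2
ee_pos: [0.4741, -0.2355, 0.1456]
tcp_rot: [180.0, 0.0, 97.8]
wrist_force: [-1.0, 0.6, 5.0]
opening: 0.0267
```

```bash
python3 - <<'E'
from h import *
np.set_printoptions(precision=4,suppress=True)
o=bot.get_obs();print(o["time"],o["q"],o["ee_pos"],o["tcp_rot"],o["wrist_force"],o["torque"],o["opening"])
w=bot.camera("wrist");save(w,"w5.png",1.4)
E
```

```text
6.2 [-26.4113   1.3185  -5.3211  83.3364  -0.0013  55.7976] [ 0.4741 -0.2355  0.1456] [179.9809   0.0146  97.7911] [-1.0484  0.5823  4.9753] [ 0.0308  0.2396 -0.0126] 0.02674695172349391
```

View pics/w5.png

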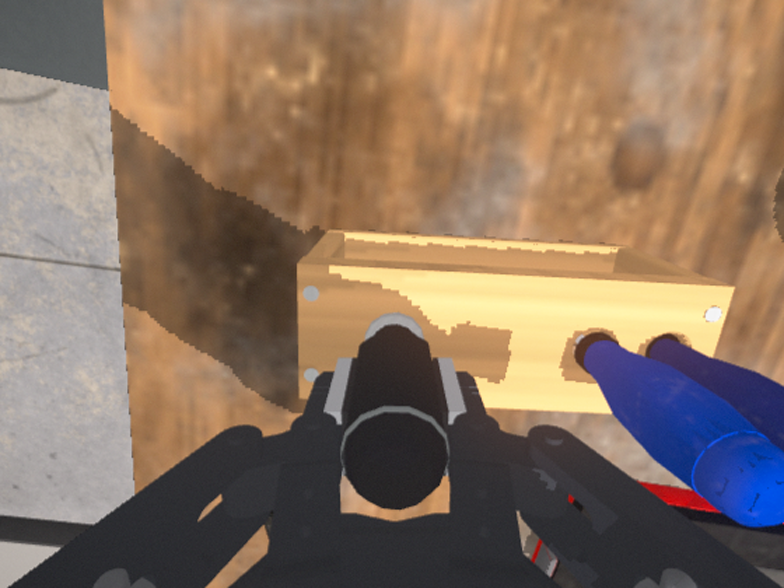

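Emit:
servo_tool --motion '[[[0, 0, -15, 0, 0, 0], [0, 0, -25, 0, 0, 0], [0, 0, -25, 0, 0, 0], [0, 0, -25, 0, 0, 0], [0, 0, -25, 0, 0, 0]]]'

```text
time: 6.75
ee_pos: [0.4739, -0.2353, 0.2618]
tcp_rot: [-180.0, -0.0, 97.8]
wrist_force: [0.2, 0.6, -1.3]
opening: 0.0271
```

Emit:
servo_tool --motion '[[[0, 0, -10, 0, 0, 0], [0, 0, 0, 0, 0, 0], [0, 0, 0, 0, 0, 0], [0, 0, 0, 0, 0, 0]]]'

```text
time: 7.15
ee_pos: [0.4737, -0.2352, 0.2688]
tcp_rot: [-179.9, -0.1, 97.8]
wrist_force: [-0.0, 0.1, -1.3]
opening: 0.0269
```

```bash
python3 - <<'E'
from h import *
np.set_printoptions(precision=4,suppress=True)
o=bot.get_obs();print(o["time"],o["q"],o["ee_pos"],o["tcp_rot"],o["wrist_force"],o["torque"],o["opening"])
w=bot.camera("wrist")
e=np.array(o["ee_pos"]);t=e-[0,0,.135];u=proj(w,t);print(u,proj(w,t+[0,0,.014]),proj(w,t+[0,0,.055]))
x0,y0=int(u[0])-40,int(u[1])-25
im=w["color"][:,:,::-1][y0:y0+80,x0:x0+80]
cv2.imwrite("pics/w6.png",cv2.resize(im,None,fx=7,fy=7,interpolation=cv2.INTER_NEAREST));print(x0,y0)
s=bot.camera("scene");u=proj(s,t);print(u)
x0,y0=int(u[0])-40,int(u[1])-60
im=s["color"][:,:,::-1][y0:y0+80,x0:x0+80]
cv2.imwrite("pics/s6.png",cv2.resize(im,None,fx=7,fy=7,interpolation=cv2.INTER_NEAREST));print(x0,y0)
E
```

```text
7.15 [-26.4107   2.6384   9.6832  97.17     0.002   55.7969] [ 0.4737 -0.2352  0.2688] [-179.8975   -0.0721   97.7923] [-0.0002  0.0639 -1.2958] [-0.0036 -0.0347 -0.0217] 0.026896214243781972
[280.922  206.1329] [280.8562 211.1847] [280.6172 229.5267]
240 181
[396.963  161.8857]
356 101
```

View pics/w6.png

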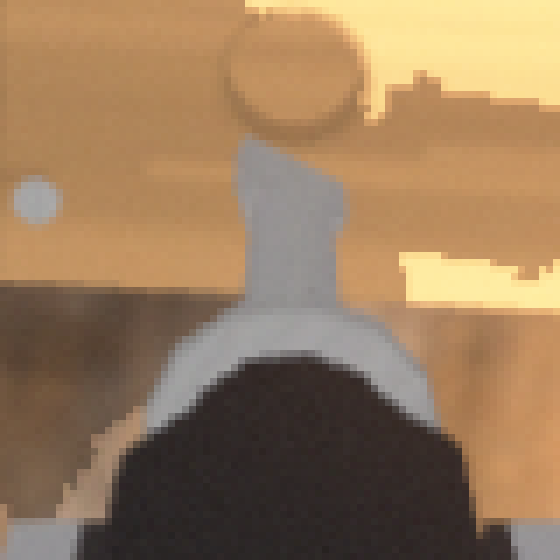

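View pics/s6.png

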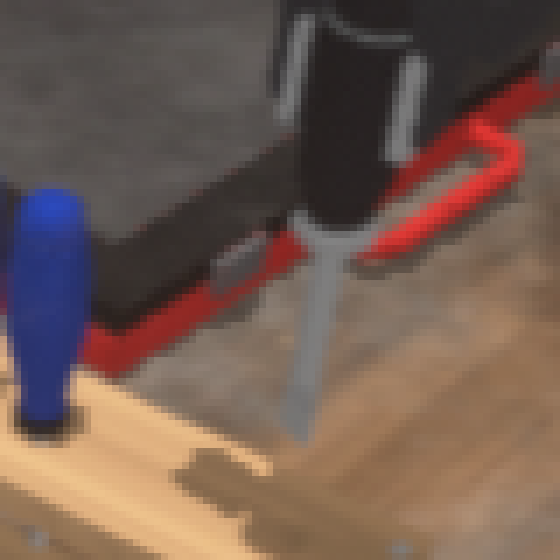

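```bash
python3 - <<'E'
from h import *
np.set_printoptions(precision=4,suppress=True)
w=bot.camera("wrist");o=bot.get_obs();e=np.array(o["ee_pos"])
f=lambda x,y:(240+x/7,181+y/7)
a=atz(w,*f(243,140),e[2]-.135);b=atz(w,*f(345,186),e[2]-.135)
print(a,b,np.linalg.norm(a-b),np.degrees(np.arctan2(*(b-a)[1::-1])),(a+b)/2-e)
h=[atz(w,*f(x,y),.09) for x,y in [(228,72),(368,72),(297,8),(297,137)]];print(h, (h[0]+h[1])/2,(h[2]+h[3])/2)
E
```

```text
[ 0.4678 -0.2313  0.1344] [ 0.4812 -0.2355  0.1344] 0.0140810488561371 -17.48886298595463 [ 0.0007  0.0019 -0.135 ]
[array([ 0.465 , -0.2346,  0.09  ]), array([ 0.485 , -0.2319,  0.09  ]), array([ 0.4736, -0.2239,  0.09  ]), array([ 0.4762, -0.243 ,  0.09  ])] [ 0.475  -0.2333  0.09  ] [ 0.4749 -0.2335  0.09  ]
```

Emit:
servo_tool --motion '[[[20, 4.6, 0, 0, 0, 0], [35, 8, 0, 0, 0, 0], [35, 8, 0, 0, 0, 0], [35, 8, 0, 0, 0, 0], [35, 8, 0, 0, 0, 0]]]'

```text
time: 7.8
ee_pos: [0.4883, -0.0706, 0.2699]
tcp_rot: [-180.0, -0.0, 97.8]
wrist_force: [-0.2, -0.2, -0.8]
opening: 0.0272
```

Emit:
servo_tool --motion '[[[35, 8, 0, 0, 0, 0], [35, 8, 0, 0, 0, 0], [35, 8, 0, 0, 0, 0], [35, 8, 0, 0, 0, 0], [35, 8, 0, 0, 0, 0]]]'

```text
time: 8.3
ee_pos: [0.5042, 0.1084, 0.27]
tcp_rot: [-180.0, 0.0, 97.8]
wrist_force: [0.6, -0.2, -1.3]
opening: 0.027
```

Emit:
servo_tool --motion '[[[35, 8, 0, 0, 0, 0], [33, 7, 0, 0, 0, 0], [0, 0, 0, 0, 0, -0.12], [0, 0, 0, 0, 0, -0.12], [0, 0, 0, 0, 0, -0.12]]]'

```text
time: 8.8
ee_pos: [0.5099, 0.1767, 0.2697]
tcp_rot: [-179.9, -0.0, 118.8]
wrist_force: [0.2, -0.8, -0.9]
opening: 0.0269
```

Emit:
servo_tool --motion '[[[0, 0, 0, 0, 0, -0.14], [0, 0, 0, 0, 0, -0.14], [0, 0, 0, 0, 0, -0.14], [0, 0, 0, 0, 0, -0.14], [0, 0, 0, 0, 0, -0.14]]]'

```text
time: 9.3
ee_pos: [0.51, 0.1762, 0.2698]
tcp_rot: [-180.0, -0.0, 158.9]
wrist_force: [-0.5, 0.5, -1.0]
opening: 0.0272
```

Emit:
servo_tool --motion '[[[0, 0, 0, 0, 0, -0.13], [0, 0, 0, 0, 0, 0], [0, 0, 0, 0, 0, 0]]]'

```text
time: 9.6
ee_pos: [0.51, 0.1762, 0.27]
tcp_rot: [-180.0, -0.0, 165.8]
wrist_force: [0.7, -0.7, -1.1]
opening: 0.0271
```

```bash
cat > look.py <<'E'
from h import *
import sys
np.set_printoptions(precision=4,suppress=True)
n=sys.argv[1]
o=bot.get_obs();print(o["time"],o["q"],o["ee_pos"],o["tcp_rot"],o["wrist_force"],o["torque"],o["opening"])
w=bot.camera("wrist");save(w,n+"f.png",1.4)
e=np.array(o["ee_pos"]);t=e-[0,0,.135];u=proj(w,t);c=proj(w,[.51,.1765,.0695]);print("tip",u,"cap",c)
m=(u+c)/2;x0,y0=int(m[0])-40,int(m[1])-40
im=w["color"][:,:,::-1][y0:y0+80,x0:x0+80]
cv2.imwrite("pics/"+n+".png",cv2.resize(im,None,fx=7,fy=7,interpolation=cv2.INTER_NEAREST));print(x0,y0)
E
python3 look.py w7
```

```text
9.6 [19.0631  4.0538 11.301  97.2715 -0.0013 33.308 ] [0.51   0.1762 0.27  ] [-179.9856   -0.0195  165.7551] [ 0.6732 -0.6682 -1.0645] [-0.0104  0.0318  0.0008] 0.02710898817215894
tip [280.2798 204.325 ] cap [280.8023 186.2292]
240 155
```

View pics/w7.png

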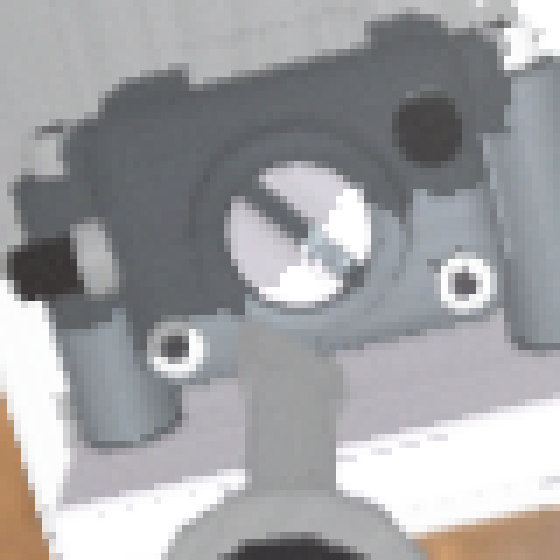

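View pics/w7f.png

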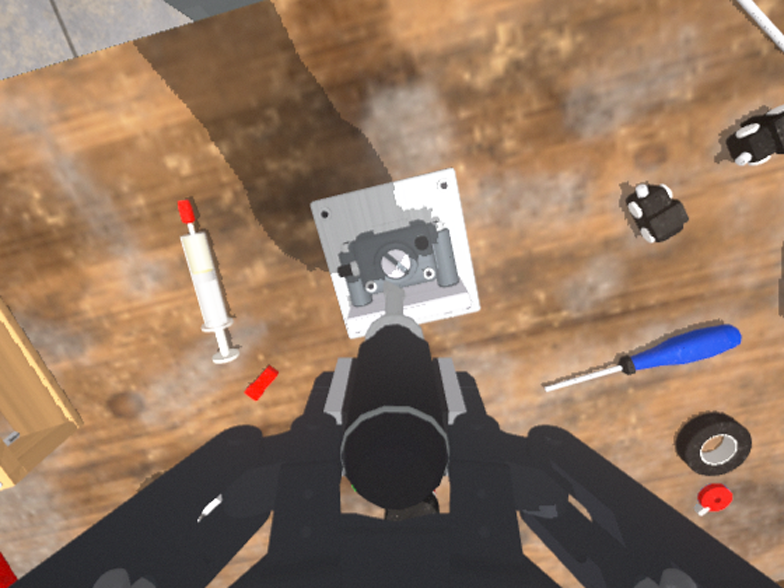

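```bash
python3 - <<'E'
from h import *
np.set_printoptions(precision=4,suppress=True)
w=bot.camera("wrist");o=bot.get_obs();e=np.array(o["ee_pos"])
f=lambda x,y:(240+x/7,155+y/7)
P=lambda x,y:atz(w,*f(x,y),.0695)
print("cap",P(300,234),P(230,234),P(372,234),P(300,162),P(300,306))
a,b=P(250,187),P(352,277);print("slot",a,b,(a+b)/2,np.degrees(np.arctan2(*(b-a)[1::-1]))%180)
Q=lambda x,y:atz(w,*f(x,y),.135)
a,b=Q(243,320),Q(343,370);print("blade",(a+b)/2-e,np.linalg.norm(a-b),np.degrees(np.arctan2(*(b-a)[1::-1]))%180)
E
```

```text
cap [0.513  0.1781 0.0695] [0.5103 0.1676 0.0695] [0.5157 0.1888 0.0695] [0.502  0.1808 0.0695] [0.5242 0.1752 0.0695]
slot [0.5039 0.1725 0.0695] [0.5216 0.1842 0.0695] [0.5128 0.1783 0.0695] 33.53079887727992
blade [ 0.0003  0.0013 -0.1351] 0.014109646395861234 48.11533809275585
```

Emit:
servo_tool --motion '[[[-1.7, 2, 15, 0, 0, 0], [0, 0, 20, 0, 0, 0], [0, 0, 15, 0, 0, 0], [0, 0, 0, 0, 0, 0], [0, 0, 0, 0, 0, 0]]]'

```text
time: 10.2
ee_pos: [0.5121, 0.1778, 0.2199]
tcp_rot: [-180.0, -0.0, 165.9]
wrist_force: [0.0, -0.9, -0.4]
opening: 0.0271
```

```bash
python3 look.py w8
```

```text
10.2 [19.1478  3.3868  5.0133 91.6748 -0.0002 33.2075] [0.5121 0.1778 0.2199] [-179.9734   -0.0403  165.9402] [ 0.023  -0.8684 -0.3826] [-0.0184 -0.0526  0.0155] 0.02708568477285125
tip [280.3339 204.3384] cap [278.5111 197.6603]
239 160
```

View pics/w8.png

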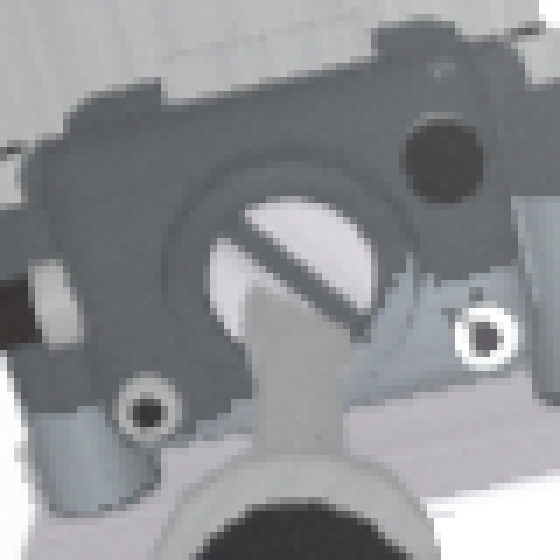

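```bash
python3 - <<'E'
from h import *
np.set_printoptions(precision=4,suppress=True)
w=bot.camera("wrist");o=bot.get_obs();e=np.array(o["ee_pos"])
f=lambda x,y:(239+x/7,160+y/7)
P=lambda x,y:atz(w,*f(x,y),.0695)
l,r,t=P(208,281),P(380,281),P(294,197)
print("cap",P(294,281),np.linalg.norm(l-r),np.linalg.norm(t-(l+r)/2), (l+r)/2+ (t-(l+r)/2)/np.linalg.norm(t-(l+r)/2)*0)
a,b=P(228,225),P(366,328);print("slot",(a+b)/2,np.linalg.norm(a-b),np.degrees(np.arctan2(*(b-a)[1::-1]))%180)
Q=lambda x,y:atz(w,*f(x,y),e[2]-.135)
a,b=Q(249,290),Q(347,338);m=(a+b)/2;d=(b-a)/np.linalg.norm(b-a);n=np.array([d[1],-d[0],0]);n*=-np.sign(n@[.97,-.25,0])
print("blade",m,"ctr",m-n*.00125,np.linalg.norm(a-b),np.degrees(np.arctan2(*(b-a)[1::-1]))%180,e)
E
```

```text
cap [0.5135 0.1782 0.0695] 0.022739586868694775 0.011429904555645524 [0.5135 0.1782 0.0695]
slot [0.5131 0.1788 0.0695] 0.023091718835001433 38.04176222191238
blade [0.5131 0.1789 0.086 ] ctr [0.514  0.1781 0.086 ] 0.013753685146185067 48.747317771282155 [0.5125 0.1779 0.221 ]
```

Emit:
servo_tool --motion '[[[0.5, 0.2, 8, 0, 0, 0], [0, 0, 4, 0, 0, 0], [0, 0, 1, 0, 0, 0], [0, 0, 0, 0, 0, 0]]]'

```text
time: 10.7
ee_pos: [0.5117, 0.1781, 0.207]
tcp_rot: [-180.0, -0.0, 166.0]
wrist_force: [0.3, 0.9, -1.6]
opening: 0.027
```

Emit:
servo_tool --motion '[[[0, 0, 0.5, 0, 0, 0], [0, 0, 0.5, 0, 0, 0], [0, 0, 0, 0, 0, 0]]]'

```text
time: 11.0
ee_pos: [0.5118, 0.1781, 0.2063]
tcp_rot: [180.0, 0.0, 166.0]
wrist_force: [0.3, 0.2, -0.9]
opening: 0.0269
```

Emit:
servo_tool --motion '[[[0, 0, 0.5, 0, 0, 0], [0, 0, 0.5, 0, 0, 0], [0, 0, 0, 0, 0, 0]]]'

```text
time: 11.3
ee_pos: [0.5118, 0.1781, 0.2052]
tcp_rot: [-180.0, -0.0, 166.0]
wrist_force: [0.2, 0.6, -1.6]
opening: 0.0272
```

Emit:
servo_tool --motion '[[[0, 0, 0.5, 0, 0, 0], [0, 0, 0, 0, 0, 0]]]'

```text
time: 11.5
ee_pos: [0.5118, 0.1781, 0.2047]
tcp_rot: [-180.0, -0.0, 166.0]
wrist_force: [-0.4, 0.1, -1.9]
opening: 0.027
```

Emit:
servo_tool --motion '[[[0, 0, 0.5, 0, 0, 0], [0, 0, 0, 0, 0, 0]]]'

```text
time: 11.7
ee_pos: [0.5119, 0.1781, 0.2043]
tcp_rot: [180.0, 0.0, 166.0]
wrist_force: [0.9, 0.8, -0.7]
opening: 0.0272
```

Emit:
servo_tool --motion '[[[0, 0, 0.5, 0, 0, 0], [0, 0, 0, 0, 0, 0]]]'

```text
time: 11.9
ee_pos: [0.5119, 0.1781, 0.2038]
tcp_rot: [-180.0, 0.0, 166.0]
wrist_force: [0.6, 0.1, -0.2]
opening: 0.0271
```

Emit:
servo_tool --motion '[[[0, 0, 0.5, 0, 0, 0], [0, 0, 0, 0, 0, 0]]]'

```text
time: 12.1
ee_pos: [0.5119, 0.1781, 0.2034]
tcp_rot: [180.0, 0.0, 166.0]
wrist_force: [0.8, -1.1, 0.1]
opening: 0.027
```

Emit:
servo_tool --motion '[[[0, 0, 0.5, 0, 0, 0], [0, 0, 0, 0, 0, 0]]]'

```text
time: 12.3
ee_pos: [0.512, 0.178, 0.2027]
tcp_rot: [-180.0, 0.0, 166.0]
wrist_force: [2.1, -2.3, -0.3]
opening: 0.0271
```

Emit:
servo_tool --motion '[[[0, 0, 0.5, 0, 0, 0], [0, 0, 0, 0, 0, 0]]]'

```text
time: 12.5
ee_pos: [0.5119, 0.178, 0.2021]
tcp_rot: [-180.0, 0.0, 166.0]
wrist_force: [1.3, -1.4, -1.0]
opening: 0.0272
```

```bash
python3 look.py w9
```

```text
12.5 [19.1812  3.1361  2.7891 89.6564 -0.0207 33.2139] [0.5119 0.178  0.2021] [-179.9808    0.0086  165.9673] [ 1.3479 -1.3918 -1.0318] [-0.547  -0.4885 -0.0174] 0.027163855216477528
tip [280.2923 204.2718] cap [278.0858 203.433 ]
239 163
```

View pics/w9.png

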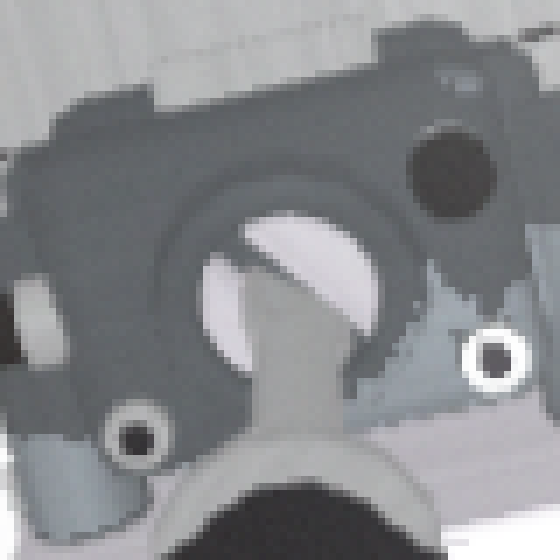

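Emit:
servo_tool --motion '[[[0, 0, 0, 0, 0, 0.04], [0, 0, 0, 0, 0, 0.04], [0, 0, 0, 0, 0, 0]]]'

```text
time: 12.85
ee_pos: [0.5118, 0.1781, 0.2021]
tcp_rot: [-180.0, -0.0, 161.4]
wrist_force: [1.9, -0.5, -1.9]
opening: 0.0272
```

Emit:
servo_tool --motion '[[[0, 0, 0.5, 0, 0, 0], [0, 0, 0, 0, 0, 0.04], [0, 0, 0, 0, 0, 0]]]'

```text
time: 13.15
ee_pos: [0.5117, 0.1782, 0.2017]
tcp_rot: [-180.0, -0.0, 159.1]
wrist_force: [0.7, -0.2, -0.4]
opening: 0.0271
```

```bash
python3 look.py w10
```

```text
13.15 [19.1914  3.1249  2.7322 89.6164  0.0067 40.0786] [0.5117 0.1782 0.2017] [-179.9993   -0.0112  159.1128] [ 0.675  -0.152  -0.4047] [-0.2824 -0.2834 -0.0173] 0.027116614596786052
tip [280.205  204.4793] cap [277.6793 204.2843]
238 164
```

View pics/w10.png

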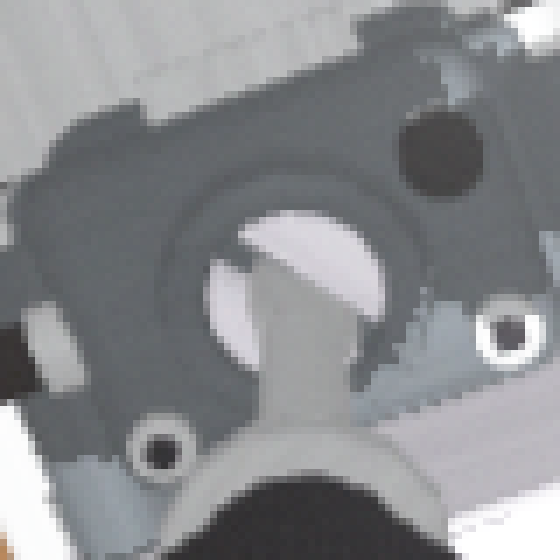

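Emit:
servo_tool --motion '[[[0, 0, 0, 0, 0, 0.04], [0, 0, 0.5, 0, 0, 0], [0, 0, 0, 0, 0, 0]]]'

```text
time: 13.5
ee_pos: [0.5117, 0.1782, 0.2012]
tcp_rot: [180.0, -0.0, 156.9]
wrist_force: [0.2, -0.8, -0.6]
opening: 0.0269
```

Emit:
servo_tool --motion '[[[0, 0, 0.5, 0, 0, 0], [0, 0, 0.5, 0, 0, 0], [0, 0, 0, 0, 0, 0]]]'

```text
time: 13.8
ee_pos: [0.5118, 0.1781, 0.2002]
tcp_rot: [-180.0, -0.0, 156.8]
wrist_force: [0.7, -1.1, -0.5]
opening: 0.0273
```

```bash
python3 look.py w11
```

```text
13.8 [19.1908  3.113   2.5527 89.4457  0.0012 42.3566] [0.5118 0.1781 0.2002] [-179.9969   -0.0052  156.8342] [ 0.6744 -1.0901 -0.532 ] [-0.2107 -0.1798  0.0061] 0.027317777041465794
tip [280.1862 204.538 ] cap [277.5965 204.9152]
238 164
```

Emit:
servo_tool --motion '[[[0, 0, 0.5, 0, 0, 0], [0, 0, 0, 0, 0, 0.03], [0, 0, 0, 0, 0, 0]]]'

```text
time: 14.15
ee_pos: [0.5118, 0.1782, 0.1997]
tcp_rot: [-180.0, -0.0, 155.0]
wrist_force: [0.0, -0.5, -1.2]
opening: 0.0269
```

Emit:
servo_tool --motion '[[[0, 0, 0.5, 0, 0, 0], [0, 0, 0.5, 0, 0, 0], [0, 0, 0, 0, 0, 0]]]'

```text
time: 14.45
ee_pos: [0.5119, 0.1781, 0.1995]
tcp_rot: [180.0, 0.0, 155.1]
wrist_force: [-0.9, -0.6, 4.9]
opening: 0.0272
```

```bash
python3 look.py w12
```

```text
14.45 [19.1886  3.0641  2.4213 89.3092 -0.0017 44.0948] [0.5119 0.1781 0.1995] [179.9678   0.0356 155.0939] [-0.909  -0.6382  4.9385] [-0.2953  0.3577  0.0158] 0.02718949168675554
tip [280.0855 204.4298] cap [277.4229 205.054 ]
238 164
```

View pics/w12.png

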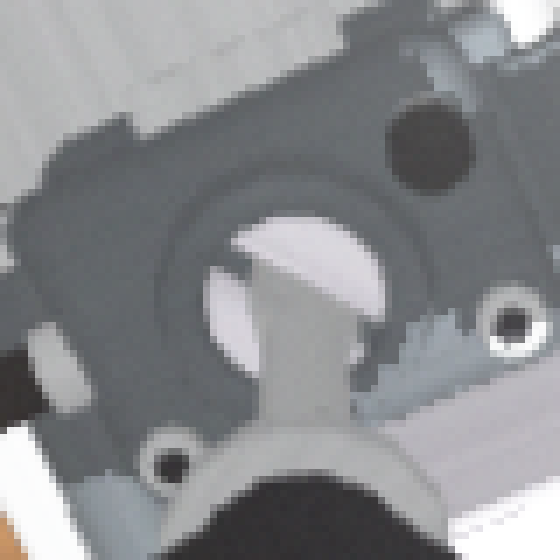

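Emit:
servo_tool --motion '[[[0, 0, -0.5, 0, 0, 0], [0, 0, 0, 0, 0, 0.04], [0, 0, 0, 0, 0, 0.04], [0, 0, 0, 0, 0, 0.04], [0, 0, 0, 0, 0, 0.04]]]'

```text
time: 15.0
ee_pos: [0.512, 0.178, 0.1996]
tcp_rot: [180.0, 0.0, 145.8]
wrist_force: [-0.2, -2.5, 2.7]
opening: 0.0273
```

```bash
cat > st.py <<'E'
from h import *
np.set_printoptions(precision=3,suppress=True)
o=bot.get_obs();print(o["time"],o["q"][5],o["ee_pos"],o["tcp_rot"],o["wrist_force"],o["torque"],o["opening"])
E
python3 st.py
```

```text
15.0 53.35802182466566 [0.512 0.178 0.2  ] [179.993   0.039 145.825] [-0.159 -2.52   2.699] [-0.54  -0.043  0.028] 0.027257374152753814
```

Emit:
servo_tool --motion '[[[0, 0, 0, 0, 0, 0.04], [0, 0, 0, 0, 0, 0.04], [0, 0, 0, 0, 0, 0.04], [0, 0, 0, 0, 0, 0]]]'

```text
time: 15.4
ee_pos: [0.512, 0.1779, 0.1995]
tcp_rot: [180.0, 0.1, 139.0]
wrist_force: [0.2, -2.7, 3.9]
opening: 0.0267
```

```bash
python3 st.py; python3 look.py w13
```

```text
15.4 60.16897407450898 [0.512 0.178 0.2  ] [179.997   0.054 139.008] [ 0.165 -2.673  3.895] [-0.857 -0.083  0.045] 0.026717560226499792
15.4 [19.1771  3.0939  2.4596 89.3358 -0.0456 60.169 ] [0.512  0.1779 0.1995] [179.9967   0.0545 139.0081] [ 0.1653 -2.6727  3.895 ] [-0.8566 -0.0832  0.0446] 0.026717560226499792
tip [280.1467 204.8551] cap [277.3619 205.8566]
238 165
```

View pics/w13.png

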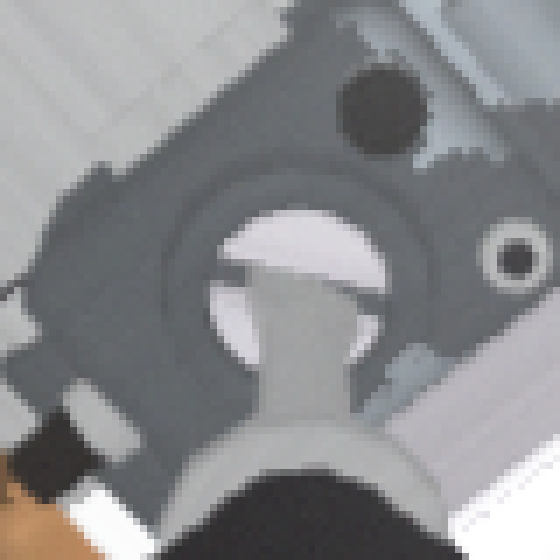

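```bash
python3 - <<'E'
from h import *
np.set_printoptions(precision=4,suppress=True)
w=bot.camera("wrist");o=bot.get_obs();print(o["torque"])
im=w["color"][:,:,::-1][185:225,262:302]
im=np.clip((im/255.)**.8*255,0,255).astype(np.uint8)
cv2.imwrite("pics/w14.png",cv2.resize(im,None,fx=15,fy=15,interpolation=cv2.INTER_CUBIC))
f=lambda x,y:(238+x/7,165+y/7)
P=lambda x,y:atz(w,*f(x,y),.0695)
for a,b in [((222,256),(384,288)),((215,282),(380,312))]:
    a,b=P(*a),P(*b);print((a+b)/2,np.linalg.norm(a-b),np.degrees(np.arctan2(*(b-a)[1::-1]))%180)
E
```

```text
[-0.8689 -0.1608  0.13  ]
[0.5109 0.1803 0.0695] 0.02026438420651834 37.369837000143164
[0.5128 0.1776 0.0695] 0.02065338278271278 38.234680067202916
```

View pics/w14.png

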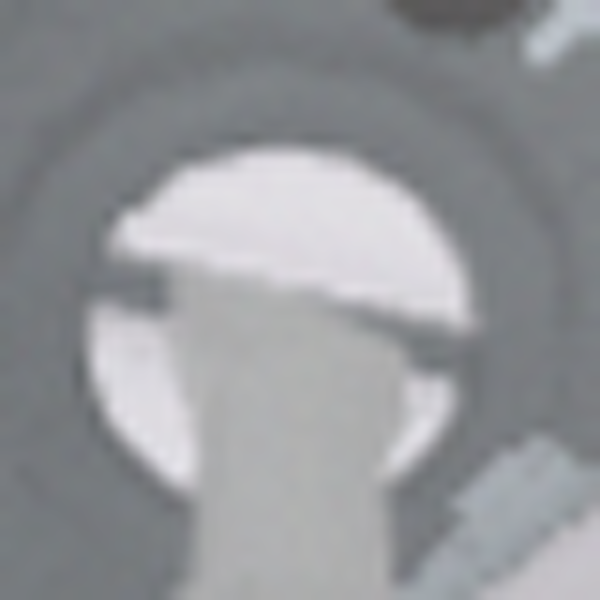

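Emit:
servo_tool --motion '[[[-0.5, -0.2, 0, 0, 0, 0], [0, 0, 0, 0, 0, 0.04], [0, 0, 0, 0, 0, 0.04], [0, 0, 0, 0, 0, 0]]]'

```text
time: 15.9
ee_pos: [0.5122, 0.1777, 0.1995]
tcp_rot: [180.0, 0.0, 134.5]
wrist_force: [-0.2, -1.4, 4.6]
opening: 0.0266
```

```bash
python3 st.py; python3 look.py w15
```

```text
15.9 64.66927627913913 [0.512 0.178 0.2  ] [179.975   0.013 134.462] [-0.159 -1.431  4.605] [-0.68  -0.115  0.059] 0.026571501186406738
15.9 [19.131   3.107   2.4705 89.3352 -0.0014 64.6693] [0.5122 0.1777 0.1995] [179.975    0.0133 134.4618] [-0.1591 -1.4312  4.6048] [-0.68   -0.1148  0.059 ] 0.026571501186406738
tip [280.1128 205.0696] cap [277.3027 206.0192]
238 165
```

View pics/w15.png

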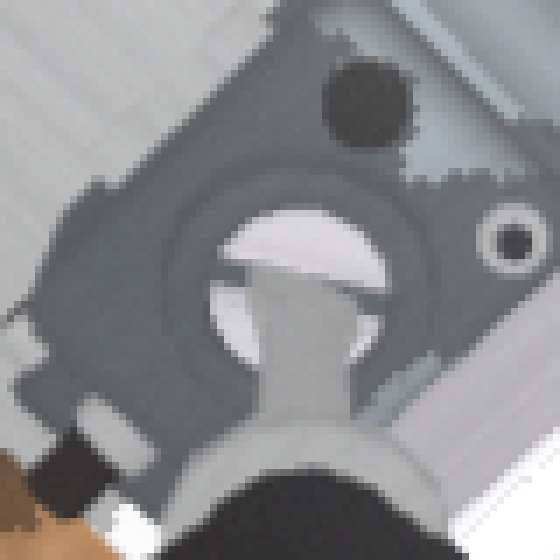

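Emit:
servo_tool --motion '[[[-0.2, -0.1, -0.3, 0, 0, 0.05], [0, 0, 0, 0, 0, 0.05], [0, 0, 0, 0, 0, 0.05], [0, 0, 0, 0, 0, 0.05], [0, 0, 0, 0, 0, 0.05]]]'

```text
time: 16.45
ee_pos: [0.5123, 0.1775, 0.1995]
tcp_rot: [180.0, 0.0, 120.1]
wrist_force: [1.3, -1.9, 2.9]
opening: 0.0271
```

```bash
python3 st.py
```

```text
16.45 78.9880741457893 [0.512 0.178 0.2  ] [179.983   0.003 120.121] [ 1.291 -1.893  2.884] [-0.568 -0.496  0.103] 0.02709523816849229
```

Emit:
servo_tool --motion '[[[0, 0, 0, 0, 0, 0.05], [0, 0, 0, 0, 0, 0.05], [0, 0, 0, 0, 0, 0.05], [0, 0, 0, 0, 0, 0.05]]]'

```text
time: 16.85
ee_pos: [0.5124, 0.1774, 0.1995]
tcp_rot: [180.0, 0.0, 108.7]
wrist_force: [1.9, -2.7, 3.0]
opening: 0.027
```

```bash
python3 st.py; python3 look.py w16
```

```text
16.85 90.44796354681725 [0.512 0.177 0.2  ] [179.971   0.015 108.658] [ 1.939 -2.665  3.036] [-0.727 -0.576  0.099] 0.026988632798516078
16.85 [19.1057  3.1234  2.4882 89.3355 -0.0149 90.448 ] [0.5124 0.1774 0.1995] [179.9706   0.0146 108.6578] [ 1.9394 -2.6654  3.036 ] [-0.7272 -0.5756  0.0993] 0.026988632798516078
tip [280.3505 205.6944] cap [277.3234 207.5503]
238 166
```

View pics/w16.png

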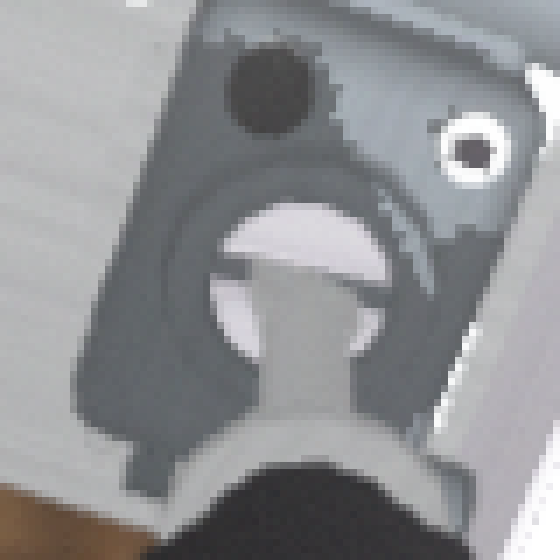

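Emit:
servo_tool --motion '[[[-0.3, 0.2, 0, 0, 0, 0.05], [0, 0, 0, 0, 0, 0.05], [0, 0, 0, 0, 0, 0.05], [0, 0, 0, 0, 0, 0.05]]]'

```text
time: 17.3
ee_pos: [0.5126, 0.1772, 0.1996]
tcp_rot: [180.0, 0.0, 97.2]
wrist_force: [1.5, -2.2, 2.6]
opening: 0.027
```

```bash
python3 st.py
```

```text
17.3 101.83229094196852 [0.513 0.177 0.2  ] [179.979   0.005  97.242] [ 1.482 -2.188  2.649] [-0.697 -0.448  0.131] 0.02699706825186395
```

Emit:
servo_tool --motion '[[[0, 0, 0, 0, 0, 0.03], [0, 0, 0, 0, 0, 0.03]]]'

```text
time: 17.5
ee_pos: [0.5125, 0.1772, 0.1995]
tcp_rot: [180.0, 0.0, 93.8]
wrist_force: [2.3, -2.6, 2.4]
opening: 0.0268
```

```bash
python3 st.py
```

```text
17.5 105.29859269982394 [0.513 0.177 0.2  ] [179.99    0.01   93.778] [ 2.34  -2.622  2.394] [-0.817 -0.581  0.122] 0.026760477726042002
```

Emit:
servo_tool --motion '[[[0, 0, 0, 0, 0, 0.03], [0, 0, 0, 0, 0, 0.03]]]'

```text
time: 17.7
ee_pos: [0.5125, 0.1771, 0.1996]
tcp_rot: [180.0, 0.0, 90.2]
wrist_force: [2.5, -3.1, 2.1]
opening: 0.0273
```

```bash
python3 st.py
```

```text
17.7 108.82769870435065 [0.513 0.177 0.2  ] [179.989   0.013  90.244] [ 2.52  -3.126  2.094] [-0.863 -0.743  0.096] 0.02733835318477248
```

Emit:
servo_tool --motion '[[[0, 0, 0, 0, 0, 0.03], [0, 0, 0, 0, 0, 0.03]]]'

```text
time: 17.9
ee_pos: [0.5125, 0.1771, 0.1995]
tcp_rot: [180.0, 0.0, 86.8]
wrist_force: [2.8, -3.1, 1.8]
opening: 0.0269
```

```bash
python3 st.py; python3 look.py w17
```

```text
17.9 112.29897712269025 [0.513 0.177 0.2  ] [179.99    0.013  86.774] [ 2.811 -3.058  1.825] [-1.004 -0.913  0.13 ] 0.026884580183828583
17.9 [ 19.0731   3.1466   2.5141  89.3632  -0.0161 112.299 ] [0.5125 0.1771 0.1995] [179.99     0.0132  86.7742] [ 2.8113 -3.0575  1.825 ] [-1.0041 -0.9129  0.1302] 0.026884580183828583
tip [280.8363 206.109 ] cap [277.9563 208.6967]
239 167
```

View pics/w17.png

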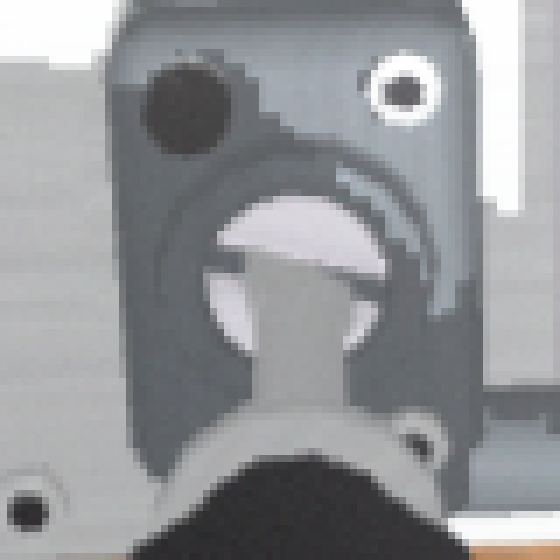

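Emit:
servo_tool --motion '[[[-0.4, 0.4, 0, 0, 0, 0], [0, 0, 0, 0, 0, 0.03], [0, 0, 0, 0, 0, 0.03]]]'

```text
time: 18.25
ee_pos: [0.5127, 0.1769, 0.1996]
tcp_rot: [-180.0, -0.0, 83.3]
wrist_force: [1.1, -2.9, 2.6]
opening: 0.027
```

```bash
python3 st.py
```

```text
18.25 115.69326011846448 [0.513 0.177 0.2  ] [-179.983   -0.007   83.332] [ 1.068 -2.882  2.638] [-0.696 -0.439  0.13 ] 0.027034052941006383
```

Emit:
servo_tool --motion '[[[0, 0, 0, 0, 0, 0.03], [0, 0, 0, 0, 0, 0.03]]]'

```text
time: 18.45
ee_pos: [0.5127, 0.1768, 0.1995]
tcp_rot: [-180.0, 0.0, 79.9]
wrist_force: [1.1, -2.3, 2.8]
opening: 0.0267
```

```bash
python3 st.py
```

```text
18.45 119.14182598736255 [0.513 0.177 0.2  ] [-179.987    0.004   79.883] [ 1.081 -2.273  2.766] [-0.748 -0.364  0.145] 0.026698985273016316
```

Emit:
servo_tool --motion '[[[0, 0, 0, 0, 0, 0.03], [0, 0, 0, 0, 0, 0]]]'

```text
time: 18.65
ee_pos: [0.5127, 0.1768, 0.1995]
tcp_rot: [-180.0, 0.0, 78.2]
wrist_force: [0.9, -2.4, 2.1]
opening: 0.027
```

```bash
python3 st.py; python3 look.py w18
```

```text
18.65 120.79664383535297 [0.513 0.177 0.2  ] [-179.987    0.005   78.226] [ 0.876 -2.428  2.096] [-0.749 -0.244  0.053] 0.026974249331762373
18.65 [ 19.0227   3.176    2.5444  89.3819   0.0022 120.7966] [0.5127 0.1768 0.1995] [-179.9873    0.005    78.2261] [ 0.8757 -2.4283  2.0958] [-0.7494 -0.244   0.0527] 0.026974249331762373
tip [281.1227 206.2436] cap [278.0888 208.9074]
239 167
```

View pics/w18.png

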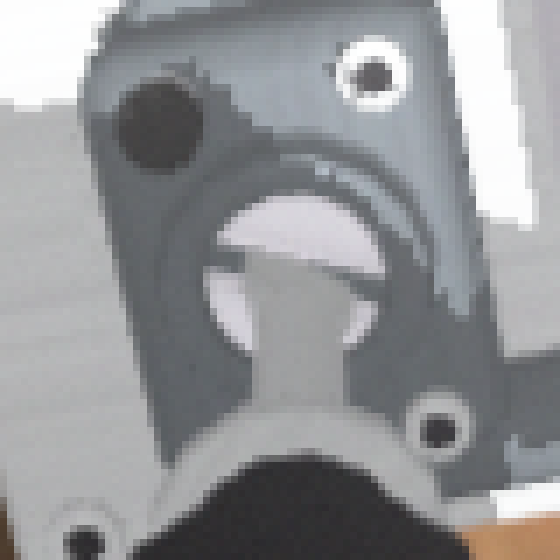

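Emit:
servo_tool --motion '[[[0, 0, 0, 0, 0, 0.03], [0, 0, 0, 0, 0, 0.03]]]'

```text
time: 18.9
ee_pos: [0.5127, 0.1768, 0.1996]
tcp_rot: [-180.0, 0.0, 74.7]
wrist_force: [0.5, -2.9, 2.4]
opening: 0.0271
```

```bash
python3 st.py
```

```text
18.9 124.29174724249218 [0.513 0.177 0.2  ] [-179.992    0.006   74.731] [ 0.491 -2.892  2.441] [-0.789 -0.278  0.149] 0.02713166157677113
```

Emit:
servo_tool --motion '[[[0, 0, 0, 0, 0, 0.03], [0, 0, 0, 0, 0, 0.02]]]'

```text
time: 19.1
ee_pos: [0.5128, 0.1768, 0.1995]
tcp_rot: [-180.0, 0.0, 71.9]
wrist_force: [0.8, -3.5, 2.3]
opening: 0.027
```

```bash
python3 st.py
```

```text
19.1 127.13923831183087 [0.513 0.177 0.2  ] [-179.996    0.008   71.883] [ 0.781 -3.5    2.278] [-0.899 -0.29   0.157] 0.026971376733788632
```

Emit:
servo_tool --motion '[[[0, 0, 0, 0, 0, 0.03], [0, 0, 0, 0, 0, 0.02]]]'

```text
time: 19.3
ee_pos: [0.5128, 0.1767, 0.1996]
tcp_rot: [-180.0, 0.0, 69.0]
wrist_force: [-0.0, -2.9, 2.1]
opening: 0.0271
```

```bash
python3 st.py; python3 look.py w19
```

```text
19.3 129.99273348824133 [0.513 0.177 0.2  ] [-180.       0.01    69.028] [-0.043 -2.895  2.148] [-0.964 -0.238  0.317] 0.027080110104040732
19.3 [ 19.0211   3.1745   2.5448  89.3772  -0.0077 129.9927] [0.5128 0.1767 0.1996] [-179.9997    0.0103   69.0284] [-0.0434 -2.895   2.1484] [-0.9642 -0.2384  0.3168] 0.027080110104040732
tip [281.3369 206.327 ] cap [278.427  209.4071]
239 167
```

View pics/w19.png

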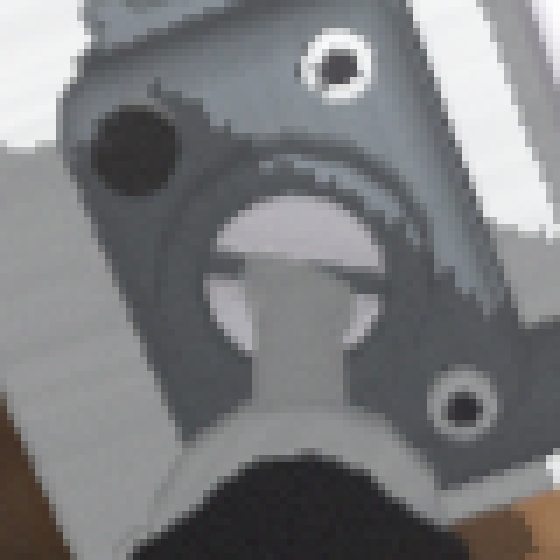

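Emit:
servo_tool --motion '[[[0, 0, 0, 0, 0, 0.015], [0, 0, 0, 0, 0, 0]]]'

```text
time: 19.55
ee_pos: [0.5127, 0.1768, 0.1995]
tcp_rot: [-180.0, 0.0, 68.3]
wrist_force: [0.1, -3.8, 2.8]
opening: 0.0267
```

```bash
python3 st.py; python3 st.py;python3 look.py w20
```

```text
19.55 130.77017871529947 [0.513 0.177 0.2  ] [-179.989    0.006   68.251] [ 0.121 -3.778  2.797] [-0.959 -0.113  0.276] 0.026657385072249313
19.55 130.77017871529947 [0.513 0.177 0.2  ] [-179.989    0.006   68.251] [ 0.121 -3.778  2.797] [-0.959 -0.113  0.276] 0.026657385072249313
19.55 [ 19.0216   3.1732   2.5428  89.3818   0.0021 130.7702] [0.5127 0.1768 0.1995] [-179.9894    0.0063   68.2514] [ 0.1206 -3.778   2.7966] [-0.959  -0.1134  0.2764] 0.026657385072249313
tip [281.3679 206.3529] cap [278.556  209.4796]
239 167
```

View pics/w20.png

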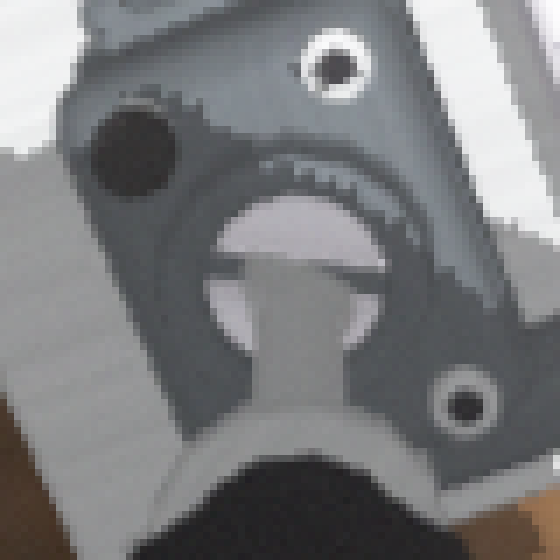

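Emit:
servo_tool --motion '[[[0, 0, 0, 0, 0, 0.02], [0, 0, 0, 0, 0, 0.01], [0, 0, 0, 0, 0, 0]]]'

```text
time: 19.9
ee_pos: [0.5127, 0.1768, 0.1996]
tcp_rot: [-180.0, 0.0, 66.5]
wrist_force: [0.1, -1.7, 2.3]
opening: 0.0273
```

```bash
python3 st.py;python3 look.py w21; python3 - <<'E'
import cv2,numpy as np
for n in [16,17,18,19,20,21]:
    im=cv2.imread(f"pics/w{n}f.png");a=im[int(185*1.4):int(215*1.4),int(262*1.4):int(302*1.4)]
    a=cv2.resize(a,None,fx=6,fy=6,interpolation=cv2.INTER_CUBIC); cv2.putText(a,str(n),(5,20),0,.7,(0,0,255),2)
    globals().setdefault("L",[]).append(a)
h=min(a.shape[0] for a in L);L=[cv2.resize(a,(260,200)) for a in L]
cv2.imwrite("pics/cmp.png",np.vstack([np.hstack(L[:3]),np.hstack(L[3:])]))
E
```

```text
19.9 132.48228417079352 [0.513 0.177 0.2  ] [-179.994    0.003   66.543] [ 0.145 -1.684  2.299] [-0.927 -0.066  0.396] 0.02728279954768601
19.9 [ 19.0258   3.1719   2.5449  89.38     0.0018 132.4823] [0.5127 0.1768 0.1996] [-179.9936    0.0034   66.5435] [ 0.1445 -1.6836  2.2992] [-0.927  -0.0662  0.3961] 0.02728279954768601
tip [281.4136 206.3433] cap [278.6562 209.588 ]
240 167
```

View pics/cmp.png

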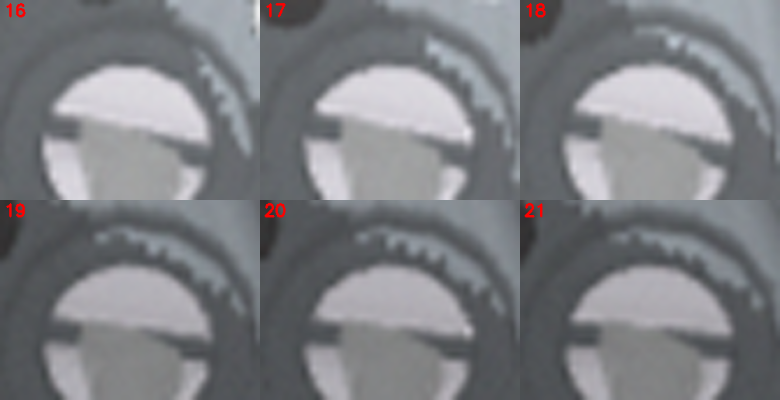

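Emit:
servo_tool --motion '[[[0, 0, 0, 0, 0, -0.04], [0, 0, 0, 0, 0, -0.04], [0, 0, 0, 0, 0, 0]]]'

```text
time: 20.25
ee_pos: [0.5127, 0.1768, 0.1995]
tcp_rot: [-180.0, -0.0, 71.2]
wrist_force: [-1.0, -2.2, 1.6]
opening: 0.0271
```

```bash
python3 st.py
```

```text
20.25 127.8450959267588 [0.513 0.177 0.2  ] [-179.988   -0.002   71.176] [-0.963 -2.183  1.636] [-0.751  0.022  0.161] 0.02709086588623542
```

Emit:
servo_tool --motion '[[[0, 0, 0, 0, 0, -0.04], [0, 0, 0, 0, 0, -0.04], [0, 0, 0, 0, 0, 0]]]'

```text
time: 20.55
ee_pos: [0.5127, 0.1769, 0.1995]
tcp_rot: [-180.0, -0.0, 75.7]
wrist_force: [0.2, -2.8, 1.8]
opening: 0.0267
```

```bash
python3 st.py; python3 look.py w22
```

```text
20.55 123.32483665384555 [0.513 0.177 0.2  ] [-179.986   -0.008   75.698] [ 0.167 -2.807  1.838] [-0.66   0.06   0.097] 0.026741381568488678
20.55 [ 19.0229   3.1753   2.545   89.377    0.0149 123.3248] [0.5127 0.1769 0.1995] [-179.9858   -0.0084   75.6981] [ 0.1671 -2.8071  1.8381] [-0.6603  0.0599  0.0968] 0.026741381568488678
tip [281.1964 206.3065] cap [278.2123 209.1707]
239 167
```

View pics/w22.png

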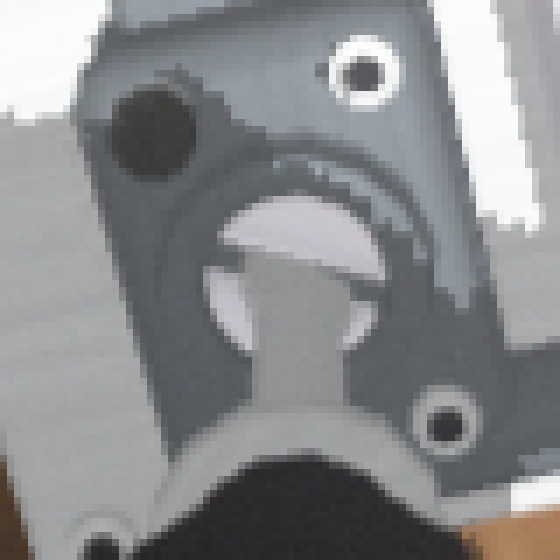

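Emit:
servo_tool --motion '[[[0, 0, 0, 0, 0, -0.04], [0, 0, 0, 0, 0, -0.04], [0, 0, 0, 0, 0, 0]]]'

```text
time: 20.9
ee_pos: [0.5128, 0.1769, 0.1996]
tcp_rot: [-180.0, -0.0, 80.3]
wrist_force: [-0.9, -2.1, 1.1]
opening: 0.0272
```

```bash
python3 st.py
```

```text
20.9 118.76927134341325 [0.513 0.177 0.2  ] [-179.988   -0.019   80.255] [-0.92  -2.08   1.135] [-0.498  0.11  -0.029] 0.02717053720321621
```

Emit:
servo_tool --motion '[[[0, 0, 0, 0, 0, -0.04], [0, 0, 0, 0, 0, 0]]]'

```text
time: 21.1
ee_pos: [0.5127, 0.1769, 0.1995]
tcp_rot: [-180.0, -0.0, 82.5]
wrist_force: [-0.9, -2.5, 1.5]
opening: 0.0269
```

```bash
python3 st.py; python3 look.py w23
```

```text
21.1 116.49923762943794 [0.513 0.177 0.2  ] [-179.986   -0.022   82.527] [-0.878 -2.507  1.453] [-0.342  0.053 -0.024] 0.02693164853414623
21.1 [ 19.0265   3.1751   2.5446  89.3721   0.0259 116.4992] [0.5127 0.1769 0.1995] [-179.9862   -0.022    82.5273] [-0.8775 -2.507   1.453 ] [-0.3419  0.0527 -0.024 ] 0.02693164853414623
tip [280.9974 206.2741] cap [277.8995 208.8927]
239 167
```

View pics/w23.png

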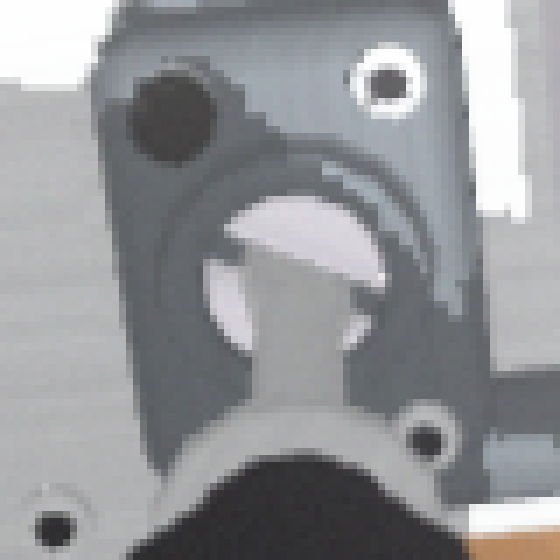

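Emit:
servo_tool --motion '[[[0, 0, -1, 0, 0, 0], [0, 0, -2, 0, 0, 0], [0, 0, -3, 0, 0, 0], [0, 0, -6, 0, 0, 0], [0, 0, -10, 0, 0, 0]]]'

```text
time: 21.65
ee_pos: [0.5126, 0.1768, 0.2218]
tcp_rot: [-180.0, 0.0, 82.6]
wrist_force: [-0.1, 1.1, -0.4]
opening: 0.0267
```

Emit:
servo_tool --motion '[[[0, 0, -15, 0, 0, 0], [0, 0, -20, 0, 0, 0], [0, 0, -14, 0, 0, 0], [0, 0, 0, 0, 0, 0], [0, 0, 0, 0, 0, 0]]]'

```text
time: 22.15
ee_pos: [0.513, 0.1769, 0.2707]
tcp_rot: [180.0, -0.0, 82.6]
wrist_force: [1.1, -1.3, -2.2]
opening: 0.0271
```

```bash
python3 st.py; python3 look.py w24
```

```text
22.15 116.41841069606102 [0.513 0.177 0.271] [179.972  -0.016  82.603] [ 1.126 -1.331 -2.19 ] [-0.014 -0.034 -0.033] 0.027091603246970592
22.15 [ 19.0211   4.4319  11.7817  97.317    0.002  116.4184] [0.513  0.1769 0.2707] [179.9715  -0.0164  82.6027] [ 1.126  -1.3311 -2.1897] [-0.0136 -0.0343 -0.033 ] 0.027091603246970592
tip [280.9075 206.2599] cap [278.3058 188.4267]
239 157
```

View pics/w24.png

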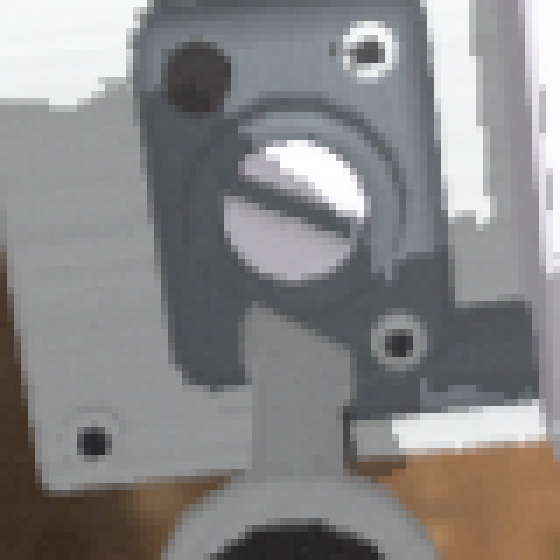

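```bash
python3 - <<'E'
from h import *
np.set_printoptions(precision=4,suppress=True)
w=bot.camera("wrist");o=bot.get_obs();e=np.array(o["ee_pos"])
f=lambda x,y:(239+x/7,157+y/7)
P=lambda x,y:atz(w,*f(x,y),.0695)
a,b=P(238,184),P(356,228);print("slot",np.degrees(np.arctan2(*(b-a)[1::-1])),np.linalg.norm(a-b))
Q=lambda x,y:atz(w,*f(x,y),e[2]-.135)
a,b=Q(247,303),Q(352,351);m=(a+b)/2
print("blade",m-e,np.linalg.norm(a-b),np.degrees(np.arctan2(*(b-a)[1::-1])))
p=bot.camera("top");save(p,"t2.png",1.4)
E
```

```text
slot -28.393522507269285 0.019441413393823558
blade [ 0.0011  0.0021 -0.135 ] 0.014553817080119286 -32.990119226262955
```

View pics/t2.png

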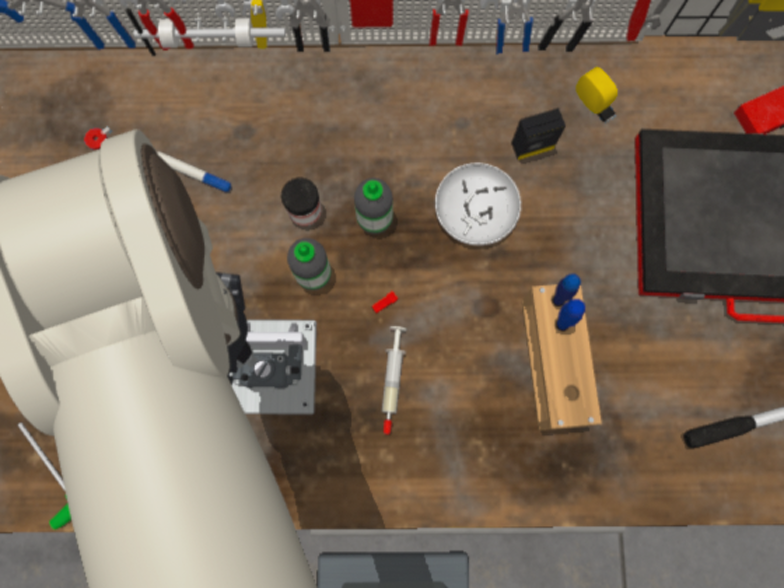

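Emit:
servo_tool --motion '[[[0, 0, 0, 0, 0, -0.13], [0, 0, 0, 0, 0, -0.135], [0, 0, 0, 0, 0, 0], [-20, -5, 0, 0, 0, 0], [-35, -8.2, 0, 0, 0, 0]]]'

```text
time: 22.8
ee_pos: [0.507, 0.1211, 0.2697]
tcp_rot: [-179.9, -0.0, 97.7]
wrist_force: [0.1, -0.6, -0.9]
opening: 0.0269
```

Emit:
servo_tool --motion '[[[-35, -8.2, 0, 0, 0, 0], [-35, -8.2, 0, 0, 0, 0], [-35, -8.2, 0, 0, 0, 0], [-35, -8.2, 0, 0, 0, 0], [-35, -8.2, 0, 0, 0, 0]]]'

```text
time: 23.3
ee_pos: [0.4898, -0.0598, 0.2703]
tcp_rot: [-180.0, -0.0, 97.5]
wrist_force: [0.2, -0.3, -1.7]
opening: 0.0268
```

Emit:
servo_tool --motion '[[[-35, -8.2, 0, 0, 0, 0], [-35, -8.2, 0, 0, 0, 0], [-35, -8.2, 0, 0, 0, 0], [-35, -8.2, 0, 0, 0, 0], [-33.5, -7.3, 0, 0, 0, 0]]]'

```text
time: 23.8
ee_pos: [0.4735, -0.2373, 0.2702]
tcp_rot: [-180.0, -0.0, 97.5]
wrist_force: [0.7, -1.2, -1.5]
opening: 0.0268
```

Emit:
servo_tool --motion '[[[0, 0, 0, 0, 0, 0], [0, 0, 0, 0, 0, 0]]]'

```text
time: 24.0
ee_pos: [0.4737, -0.2362, 0.27]
tcp_rot: [-180.0, -0.0, 97.5]
wrist_force: [0.2, 0.4, -1.3]
opening: 0.0272
```

```bash
sed -i 's/\[.51,.1765,.0695\]/[.475,-.2334,.09]/' look.py; python3 look.py w25
```

```text
24.0 [-26.5074   2.6772   9.8555  97.2453   0.0149  55.9736] [ 0.4737 -0.2362  0.27  ] [-179.9528   -0.0499   97.5189] [ 0.1548  0.4421 -1.2632] [0.0124 0.0408 0.0349] 0.027177863707987734
tip [280.7602 206.0624] cap [282.495  190.2311]
241 158
```

View pics/w25.png

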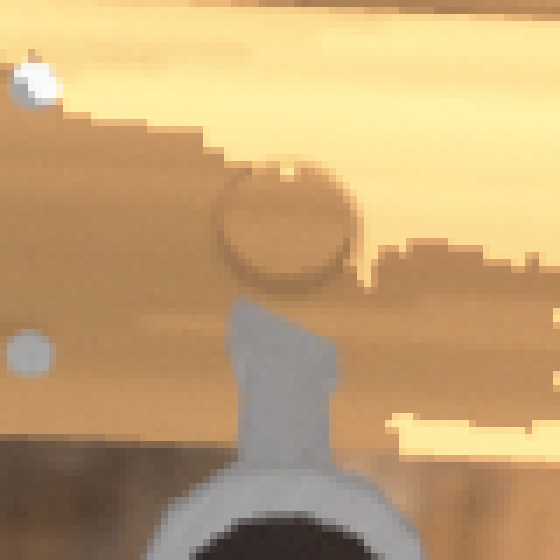

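Emit:
servo_tool --motion '[[[1.1, 0.8, 10, 0, 0, 0], [0, 0, 15, 0, 0, 0], [0, 0, 12, 0, 0, 0], [0, 0, 0, 0, 0, 0], [0, 0, 0, 0, 0, 0]]]'

```text
time: 24.55
ee_pos: [0.4746, -0.234, 0.2335]
tcp_rot: [-180.0, -0.0, 97.8]
wrist_force: [0.2, 0.0, -0.9]
opening: 0.0268
```

```bash
python3 look.py w26
```

```text
24.55 [-26.2446   1.8085   4.8892  93.1047   0.0022  55.9376] [ 0.4746 -0.234   0.2335] [-179.9813   -0.0152   97.8178] [ 0.2082  0.0259 -0.8931] [-0.0233  0.032  -0.0234] 0.02679579248016583
tip [280.6644 205.9732] cap [281.1715 202.5466]
240 164
```

View pics/w26.png

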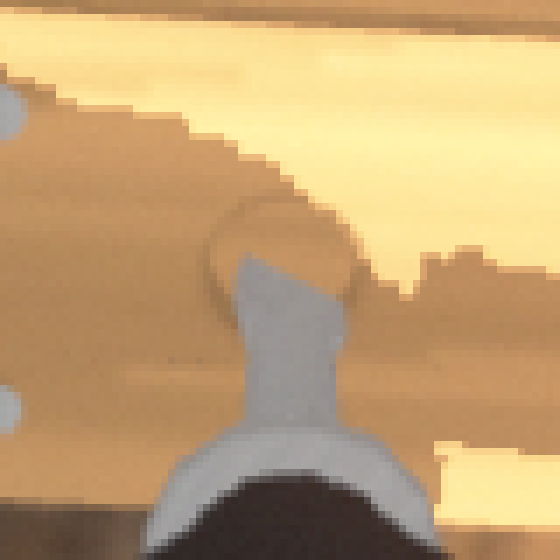

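```bash
python3 - <<'E'
from h import *
np.set_printoptions(precision=4,suppress=True)
w=bot.camera("wrist");o=bot.get_obs();e=np.array(o["ee_pos"])
f=lambda x,y:(240+x/7,164+y/7)
l,r,t=[atz(w,*f(*c),.09) for c in [(205,262),(356,262),(280,197)]]
h=(l+r)/2;u=(h-t);print("hole diam",np.linalg.norm(l-r),"ctr",t+u/np.linalg.norm(u)*np.linalg.norm(l-r)/2)
a,b=[atz(w,*f(*c),e[2]-.135) for c in [(240,252),(345,298)]]
d=(b-a)/np.linalg.norm(b-a);n=np.array([-d[1],d[0],0]);n*=np.sign(n[1])
print("tip",(a+b)/2-n*.00125,np.linalg.norm(a-b),e)
E
```

```text
hole diam 0.019471791653515286 ctr [ 0.4743 -0.234   0.09  ]
tip [ 0.4752 -0.2328  0.0993] 0.014406173411408365 [ 0.4749 -0.2344  0.2343]
```

Emit:
servo_tool --motion '[[[-0.7, -0.7, 5, 0, 0, 0], [0, 0, 5, 0, 0, 0], [0, 0, 5, 0, 0, 0], [0, 0, 5, 0, 0, 0]]]'

```text
time: 25.05
ee_pos: [0.474, -0.2354, 0.213]
tcp_rot: [-180.0, -0.0, 97.8]
wrist_force: [-0.4, 0.7, -1.9]
opening: 0.0276
```

Emit:
servo_tool --motion '[[[0, 0, 8, 0, 0, 0], [0, 0, 8, 0, 0, 0], [0, 0, 8, 0, 0, 0]]]'

```text
time: 25.35
ee_pos: [0.474, -0.2353, 0.1887]
tcp_rot: [-180.0, -0.0, 97.8]
wrist_force: [-0.2, 0.2, -1.9]
opening: 0.0271
```

Emit:
servo_tool --motion '[[[0, 0, 8, 0, 0, 0], [0, 0, 8, 0, 0, 0], [0, 0, 8, 0, 0, 0]]]'

```text
time: 25.65
ee_pos: [0.4741, -0.2353, 0.1648]
tcp_rot: [-180.0, -0.0, 97.8]
wrist_force: [0.2, 0.1, -0.1]
opening: 0.0274
```

```bash
python3 st.py
```

```text
25.65 55.80880470788457 [ 0.474 -0.235  0.165] [-179.992   -0.004   97.793] [ 0.241  0.096 -0.137] [0.016 0.021 0.007] 0.027396472759187572
```

Emit:
servo_tool --motion '[[[0, 0, 7, 0, 0, 0], [0, 0, 6, 0, 0, 0], [0, 0, 3, 0, 0, 0], [0, 0, 0, 0, 0, 0]]]'

```text
time: 26.05
ee_pos: [0.474, -0.2353, 0.1492]
tcp_rot: [-180.0, -0.0, 97.8]
wrist_force: [0.1, 0.6, -1.0]
opening: 0.0272
```

Emit:
servo_tool --motion '[[[0, 0, 1, 0, 0, 0], [0, 0, 1, 0, 0, 0], [0, 0, 0, 0, 0, 0]]]'

```text
time: 26.35
ee_pos: [0.4742, -0.2354, 0.1477]
tcp_rot: [180.0, 0.0, 97.8]
wrist_force: [0.8, 0.5, -1.9]
opening: 0.0272
```

```bash
python3 st.py
```

```text
26.35 55.80961705775887 [ 0.474 -0.235  0.148] [179.986   0.01   97.79 ] [ 0.797  0.458 -1.886] [-0.054 -0.012  0.052] 0.027157440756992255
```

Emit:
servo_tool --motion '[[[0, 0, 1, 0, 0, 0], [0, 0, 0.5, 0, 0, 0], [0, 0, 0, 0, 0, 0]]]'

```text
time: 26.65
ee_pos: [0.4741, -0.2354, 0.146]
tcp_rot: [-180.0, -0.0, 97.8]
wrist_force: [-1.0, -0.2, -1.6]
opening: 0.0271
```

Emit:
servo_tool --motion '[[[0, 0, 0.5, 0, 0, 0], [0, 0, 0, 0, 0, 0]]]'

```text
time: 26.85
ee_pos: [0.4742, -0.2354, 0.1456]
tcp_rot: [180.0, 0.0, 97.8]
wrist_force: [-0.0, -0.9, -1.3]
opening: 0.0268
```

```bash
python3 st.py
```

```text
26.85 55.80761264989073 [ 0.474 -0.235  0.146] [179.994   0.005  97.794] [-0.005 -0.946 -1.291] [ 0.003 -0.05  -0.002] 0.026784974882353946
```

Emit:
servo_tool --motion '[[[0, 0, 0.5, 0, 0, 0], [0, 0, 0, 0, 0, 0]]]'

```text
time: 27.05
ee_pos: [0.4742, -0.2354, 0.1456]
tcp_rot: [180.0, 0.0, 97.8]
wrist_force: [-1.7, 0.5, 4.6]
opening: 0.0267
```

Emit:
servo_tool --motion '[[[0, 0, 0.5, 0, 0, 0], [0, 0, 0, 0, 0, 0]]]'

```text
time: 27.25
ee_pos: [0.4741, -0.2354, 0.1455]
tcp_rot: [180.0, 0.0, 97.8]
wrist_force: [-2.5, 1.0, 8.8]
opening: 0.0269
```

```bash
python3 st.py; python3 look.py w27
```

```text
27.25 55.80681663355735 [ 0.474 -0.235  0.146] [179.96    0.033  97.793] [-2.466  0.966  8.848] [0.302 0.697 0.022] 0.026910380607355712
27.25 [-26.3999   1.295   -5.3481  83.3048  -0.0049  55.8068] [ 0.4741 -0.2354  0.1455] [179.9597   0.0334  97.7932] [-2.4661  0.9662  8.8475] [0.3023 0.6968 0.0223] 0.026910380607355712
tip [280.4979 205.8624] cap [281.9328 241.1142]
241 183
```

View pics/w27f.png

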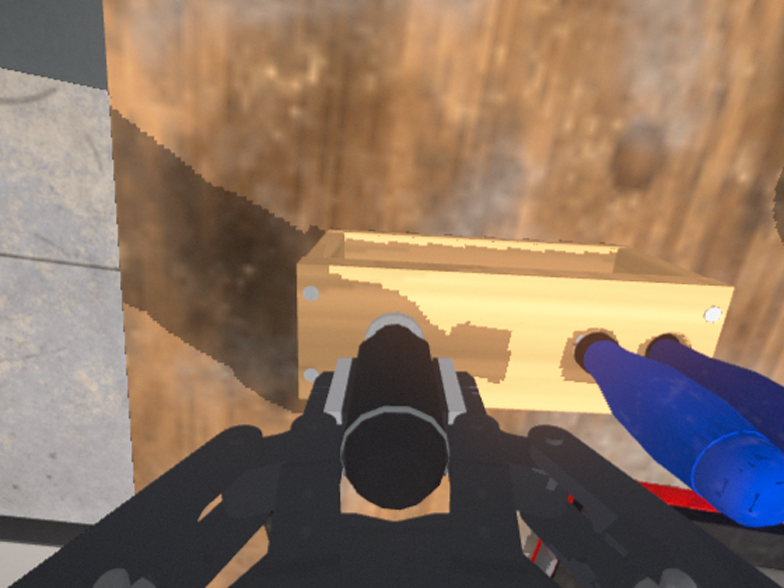

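Collar sits on the board, the same view as at the grasp. Back off 0.5 mm and release.

Emit:
servo_tool --motion '[[[0, 0, -0.5, 0, 0, 0], [0, 0, 0, 0, 0, 0]]]'

```text
time: 27.5
ee_pos: [0.4742, -0.2354, 0.1456]
tcp_rot: [180.0, 0.0, 97.8]
wrist_force: [-2.4, 1.2, 7.1]
opening: 0.0274
```

Emit:
servo_tool --motion '[[[0, 0, 0, 0, 0, 0], [0, 0, 0, 0, 0, 0], [0, 0, 0, 0, 0, 0], [0, 0, 0, 0, 0, 0], [0, 0, 0, 0, 0, 0]]]' --gripper 60

```text
time: 28.0
ee_pos: [0.4741, -0.2354, 0.1449]
tcp_rot: [-180.0, -0.0, 97.8]
wrist_force: [-0.1, 0.8, -0.3]
opening: 0.0601
```

Emit:
servo_tool --motion '[[[0, 0, 0, 0, 0, 0], [0, 0, 0, 0, 0, 0], [0, 0, 0, 0, 0, 0]]]' --gripper 80

```text
time: 28.3
ee_pos: [0.4741, -0.2354, 0.1451]
tcp_rot: [180.0, 0.0, 97.8]
wrist_force: [1.0, -0.4, 0.4]
opening: 0.08
```

```bash
python3 look.py w28
```

```text
28.3 [-26.3999   1.3427  -5.3487  83.3066  -0.0021  55.8092] [ 0.4741 -0.2354  0.1451] [179.9995   0.0028  97.7909] [ 1.0394 -0.4078  0.3666] [-0.0259 -0.0063 -0.0205] 0.08003834758182438
tip [280.6257 205.9626] cap [282.0442 241.5165]
241 183
```

View pics/w28f.png

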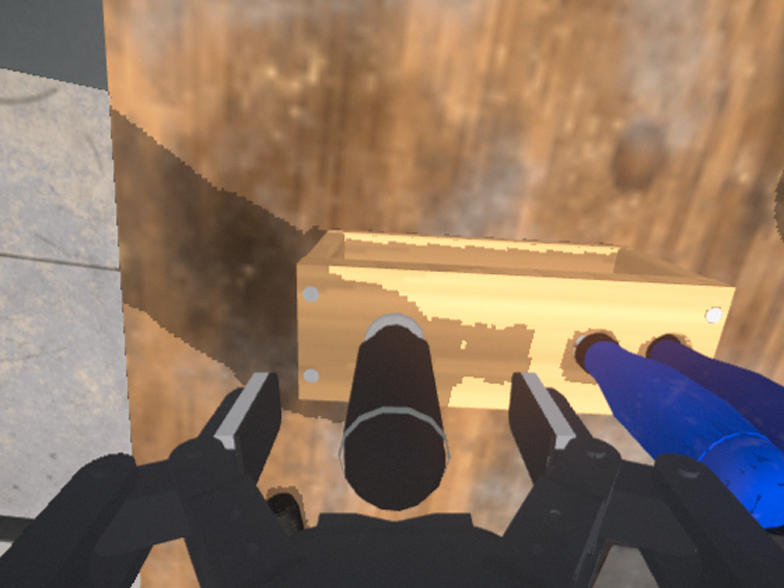

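Fingers are clear on both sides. Retreat upward, then back toward the robot.

Emit:
servo_tool --motion '[[[0, 0, -15, 0, 0, 0], [0, 0, -25, 0, 0, 0], [0, 0, -30, 0, 0, 0], [0, 0, -30, 0, 0, 0], [0, 0, -30, 0, 0, 0]]]'

```text
time: 28.85
ee_pos: [0.4739, -0.2353, 0.2776]
tcp_rot: [179.9, 0.0, 97.8]
wrist_force: [0.4, -0.8, -0.4]
opening: 0.0801
```

Emit:
servo_tool --motion '[[[0, -20, 0, 0, 0, 0], [0, -30, 0, 0, 0, 0], [0, -30, 0, 0, 0, 0], [0, -20, 0, 0, 0, 0], [0, 0, 0, 0, 0, 0]]]'

```text
time: 29.35
ee_pos: [0.3734, -0.2491, 0.277]
tcp_rot: [179.9, 0.1, 97.7]
wrist_force: [0.3, -0.5, 1.0]
opening: 0.0802
```

```bash
python3 - <<'E'
from h import *
np.set_printoptions(precision=3,suppress=True)
o=bot.get_obs();print(o["time"],o["ee_pos"],o["wrist_force"],o["qd"])
p=bot.camera("top");save(p,"t3.png",1.4);save(p,"t3c.png",6,(150,215,235,300))
s=bot.camera("scene");save(s,"s3.png",1.4)
for n,q in(("top",p),("scene",s)): print(n,bot.look_for(q,"driver_grip")[:1],bot.look_for(q,"bottle_mid")[:2])
E
```

```text
29.35 [ 0.373 -0.249  0.277] [ 0.339 -0.469  0.976] [ 1.428  2.385  1.245 -1.565  0.472  1.752]
top [{'rect': [400.4, 269.4, 28.0, 16.2], 'confidence': 0.79}] [{'rect': [255.0, 126.4, 24.3, 38.8], 'confidence': 0.82}, {'rect': [206.1, 168.4, 30.6, 40.1], 'confidence': 0.75}]
scene [{'rect': [387.5, 146.1, 19.0, 55.7], 'confidence': 0.89}] [{'rect': [215.9, 198.5, 26.0, 49.0], 'confidence': 0.76}, {'rect': [223.8, 158.1, 21.2, 49.6], 'confidence': 0.7}]
```

View pics/s3.png

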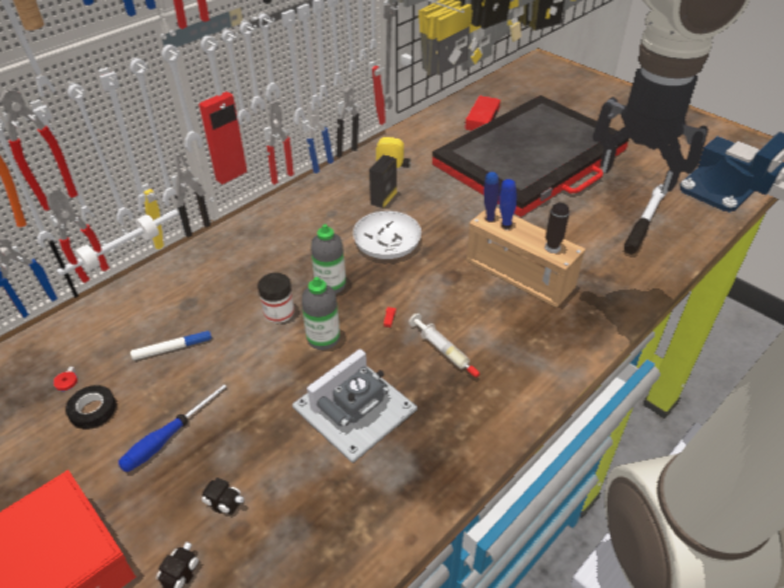

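View pics/t3c.png

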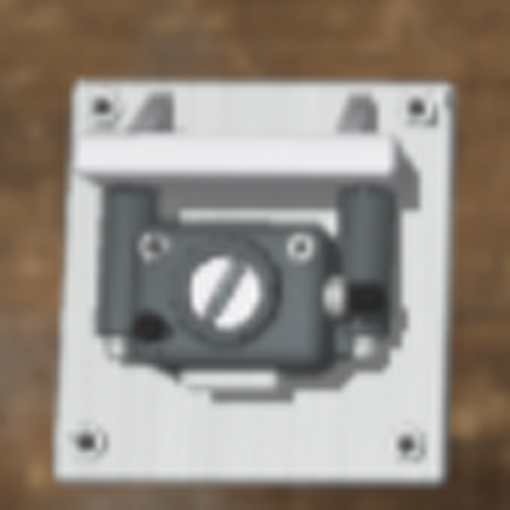

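Emit:
servo_tool --motion '[[[0, 0, 0, 0, 0, 0], [0, 0, 0, 0, 0, 0], [0, 0, 0, 0, 0, 0]]]'

```text
time: 29.95
ee_pos: [0.3752, -0.2488, 0.2749]
tcp_rot: [-180.0, -0.0, 97.8]
wrist_force: [-0.8, -0.7, 0.3]
opening: 0.0802
```

```bash
python3 -c "
from workcell import bot
print(bot.job_done())"
```

```text
the job is handed in; nothing more can be done
None
```

I screwed the cap in to its stop, put the screwdriver back upright in its hole, and handed the job in at about 30 s. `job_done` gave no verdict.

**Seating the blade:** I gripped the screwdriver at 90 N and lined the blade up with the slot using the wrist camera. A light clockwise turn let it drop in. The largest vertical force I read there was about 5 N.

**Turning to the stop:** The cap dragged at about 0.1 N m, then the torque climbed steadily to about 0.4 N m while the slot stood still in the pictures. I took that as the stop. The slot turned from about +37° to −28°, roughly 1.13 rad, which fits the 0.80 to 1.25 rad that was left to turn. I then backed off to zero torque before lifting out, and the slot stayed where it was.

**Putting it back:** I lowered the screwdriver into its hole until the collar pressed on the board at about 9 N, then opened the fingers and moved clear. The last pictures show it upright in its original place and both bottles still standing.

**What was less certain:**
- The screwdriver twisted noticeably in the grip under load, by an estimated 15° at most. It came back once the torque was released.
- My slot-angle readings differed by 3 to 4° between views, so the final angle is only good to a few degrees. The torque rise is the main evidence that the cap is home.

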